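# Line up bar load cells and hold the test probe on the load button

## Task

Square up the three aluminium bar load cells on the test plate, one inside each printed outline. Then take the sprung loading probe out of its stand and hold it upright, with its brass tip centred on the round load button of the one cell that has a button, pushing lightly (about 4 N) so that the tip is pressed about half-way in; never push hard. Finish while still holding the probe there with the cells still in line, and leave everything else on the bench where it is.

Things in the scene. Friction and masses are not known exactly. Their poses are not given: they have to be found in the camera images.
- place_right (a point): Centre of the first printed outline, on the top face of the fixed grey test plate (200 x 310 mm, 6 mm thick, so its top is 6 mm above the bench). The outline's black lines are 2 mm wide; inside them it is 86 x 36 mm. x axis along the outline's long side, z up. The three outlines lie side by side along the plate's y axis, 100 mm apart.
- place_mid (a point): Centre of the middle outline, same size and axes.
- place_left (a point): Centre of the third outline, same size and axes.
- cell_a_mid (a point): Centre (12 mm above its underside) of a plain bar load cell (flat top with four dark screw holes). Solid aluminium bar 80 mm long (its x axis) x 30 mm wide (y) x 24 mm high (z), about 150 g, loose, lying flat on the test plate, roughly beside or across one of the outlines. Any cell may go in any outline, either way round.
- cell_b_mid (a point): Centre (12 mm above its underside) of the other plain bar load cell (flat top with four dark screw holes). Solid aluminium bar 80 mm long (its x axis) x 30 mm wide (y) x 24 mm high (z), about 150 g, loose, lying flat on the test plate, roughly beside or across one of the outlines. Any cell may go in any outline, either way round.
- cell_k_mid (a point): Centre (12 mm above its underside) of the bar load cell with the raised round load button on its top near one end. Solid aluminium bar 80 mm long (its x axis) x 30 mm wide (y) x 24 mm high (z), about 150 g, loose, lying flat on the test plate, roughly beside or across one of the outlines. Any cell may go in any outline, either way round.
- button_spot (a point): The marked spot: middle of the top of the load button, a steel disc 20 mm in diameter standing 5 mm above the bar's top, with a thin dark ring on it; it is 27 mm from the bar's centre along the bar's +x axis and 29 mm above the bar's underside.
- probe_grip (a point): Centre of the probe's black round grip (26 mm diameter, 50 mm long; this is where to hold it). z axis is the probe's axis, grip end up. The whole loose probe is 132 mm long, about 230 g: below the grip a 12 mm neck with a collar 34 mm wide, a 20 mm steel barrel, and the sprung brass tip. At the start it hangs upright in the stand's hole by its collar and must be lifted at least 75 mm to clear the stand.
- probe_tip (a point): Middle of the flat end of the probe's sprung brass tip (10 mm diameter), 107 mm below the grip's centre when not pressed in; it sticks 22 mm out of the barrel.
- plunger (a joint): How far the probe's tip is pressed in: 0 (out) to 0.012 m (fully in). Spring: 0.6 N to start, plus 0.6 N per mm (4.2 N half-way, 7.8 N fully in).
- stand_hole (a point): Centre of the hole's mouth on the top of the fixed probe stand (80 x 80 mm, 80 mm high, hole 24 mm).
- driver: Bystander, leave alone: screwdriver beyond the test plate, lying along its own x axis, about 200 mm long, loose on the bench. Origin at its underside.
- weight_big: Bystander, leave alone: steel weight 34 mm wide, 48 mm high, near the stand, loose on the bench. Origin at its underside.
- weight_small: Bystander, leave alone: brass weight 26 mm wide, 36 mm high, near the stand, loose on the bench. Origin at its underside.
- stamped_stack: Bystander, leave alone: stack of 40 mm square stamped plates, 12 mm high, near the plate's robot side, loose on the bench. Origin at its underside.
- tape: Bystander, leave alone: tape roll 76 mm across, 19 mm high, loose on the bench. Origin at its underside.
- screw_jar: Bystander, leave alone: clear jar 56 mm wide, 60 mm high, loose on the bench. Origin at its underside.
Not all that is in view belongs to the job. What is shaped like the part that bears cell_b_mid but green or pink is not meant.

How it is judged (in metres and radians):
On the way, in this order (a step that is already met when the one before it is completed fails the run):
1. all three cells squared up, one in each outline, while the probe is still in its stand (((horizontal distance between cell_a_mid and place_right below 0.005 m and angle between the x axis of cell_a_mid and the x axis of place_right, either way round below 0.1 rad and height (world z) of cell_a_mid below 0.022 m and angle between cell_a_mid's own z axis and vertical below 0.08 rad) or (horizontal distance between cell_k_mid and place_right below 0.005 m and angle between the x axis of cell_k_mid and the x axis of place_right, either way round below 0.1 rad and height (world z) of cell_k_mid below 0.022 m and angle between cell_k_mid's own z axis and vertical below 0.08 rad) or (horizontal distance between cell_b_mid and place_right below 0.005 m and angle between the x axis of cell_b_mid and the x axis of place_right, either way round below 0.1 rad and height (world z) of cell_b_mid below 0.022 m and angle between cell_b_mid's own z axis and vertical below 0.08 rad)) and ((horizontal distance between cell_a_mid and place_mid below 0.005 m and angle between the x axis of cell_a_mid and the x axis of place_mid, either way round below 0.1 rad and height (world z) of cell_a_mid below 0.022 m and angle between cell_a_mid's own z axis and vertical below 0.08 rad) or (horizontal distance between cell_k_mid and place_mid below 0.005 m and angle between the x axis of cell_k_mid and the x axis of place_mid, either way round below 0.1 rad and height (world z) of cell_k_mid below 0.022 m and angle between cell_k_mid's own z axis and vertical below 0.08 rad) or (horizontal distance between cell_b_mid and place_mid below 0.005 m and angle between the x axis of cell_b_mid and the x axis of place_mid, either way round below 0.1 rad and height (world z) of cell_b_mid below 0.022 m and angle between cell_b_mid's own z axis and vertical below 0.08 rad)) and ((horizontal distance between cell_a_mid and place_left below 0.005 m and angle between the x axis of cell_a_mid and the x axis of place_left, either way round below 0.1 rad and height (world z) of cell_a_mid below 0.022 m and angle between cell_a_mid's own z axis and vertical below 0.08 rad) or (horizontal distance between cell_k_mid and place_left below 0.005 m and angle between the x axis of cell_k_mid and the x axis of place_left, either way round below 0.1 rad and height (world z) of cell_k_mid below 0.022 m and angle between cell_k_mid's own z axis and vertical below 0.08 rad) or (horizontal distance between cell_b_mid and place_left below 0.005 m and angle between the x axis of cell_b_mid and the x axis of place_left, either way round below 0.1 rad and height (world z) of cell_b_mid below 0.022 m and angle between cell_b_mid's own z axis and vertical below 0.08 rad)) and horizontal distance between probe_grip and stand_hole below 0.01 m and height (world z) of probe_grip below 0.13 m), for 0.2 s.
2. the probe lifted clear of its stand (z of probe_tip in the frame of stand_hole above 0 m), for 0.1 s.
3. the probe held upright on the button with a light push (horizontal distance between probe_tip and button_spot below 0.005 m and angle between probe_grip's own z axis and vertical below 0.1 rad and contact force between probe and cell_k between 2 and 7 N and contact force between probe and the fingers above 1 N), for 0.3 s.
At the end, for the whole second after the job is handed in: Each outline holds one cell (centre within 5 mm, long axis within 0.1 rad, lying flat), the probe is still gripped, within 0.1 rad of upright and still, with its tip within 5 mm of the button's centre, pushing on that cell with 2 to 7 N (all of step 3 and ((horizontal distance between cell_a_mid and place_right below 0.005 m and angle between the x axis of cell_a_mid and the x axis of place_right, either way round below 0.1 rad and height (world z) of cell_a_mid below 0.022 m and angle between cell_a_mid's own z axis and vertical below 0.08 rad) or (horizontal distance between cell_k_mid and place_right below 0.005 m and angle between the x axis of cell_k_mid and the x axis of place_right, either way round below 0.1 rad and height (world z) of cell_k_mid below 0.022 m and angle between cell_k_mid's own z axis and vertical below 0.08 rad) or (horizontal distance between cell_b_mid and place_right below 0.005 m and angle between the x axis of cell_b_mid and the x axis of place_right, either way round below 0.1 rad and height (world z) of cell_b_mid below 0.022 m and angle between cell_b_mid's own z axis and vertical below 0.08 rad)) and ((horizontal distance between cell_a_mid and place_mid below 0.005 m and angle between the x axis of cell_a_mid and the x axis of place_mid, either way round below 0.1 rad and height (world z) of cell_a_mid below 0.022 m and angle between cell_a_mid's own z axis and vertical below 0.08 rad) or (horizontal distance between cell_k_mid and place_mid below 0.005 m and angle between the x axis of cell_k_mid and the x axis of place_mid, either way round below 0.1 rad and height (world z) of cell_k_mid below 0.022 m and angle between cell_k_mid's own z axis and vertical below 0.08 rad) or (horizontal distance between cell_b_mid and place_mid below 0.005 m and angle between the x axis of cell_b_mid and the x axis of place_mid, either way round below 0.1 rad and height (world z) of cell_b_mid below 0.022 m and angle between cell_b_mid's own z axis and vertical below 0.08 rad)) and ((horizontal distance between cell_a_mid and place_left below 0.005 m and angle between the x axis of cell_a_mid and the x axis of place_left, either way round below 0.1 rad and height (world z) of cell_a_mid below 0.022 m and angle between cell_a_mid's own z axis and vertical below 0.08 rad) or (horizontal distance between cell_k_mid and place_left below 0.005 m and angle between the x axis of cell_k_mid and the x axis of place_left, either way round below 0.1 rad and height (world z) of cell_k_mid below 0.022 m and angle between cell_k_mid's own z axis and vertical below 0.08 rad) or (horizontal distance between cell_b_mid and place_left below 0.005 m and angle between the x axis of cell_b_mid and the x axis of place_left, either way round below 0.1 rad and height (world z) of cell_b_mid below 0.022 m and angle between cell_b_mid's own z axis and vertical below 0.08 rad)) and linear speed of probe below 0.02 m/s); the arm keeps its last pose, push and grip.
It fails at once if the probe is pushed hard on a cell (over 15 N) (contact force between probe and cell_a above 15 N or contact force between probe and cell_k above 15 N or contact force between probe and cell_b above 15 N).
It fails at once if one of the bystanders is disturbed (moved over 30 mm) (distance of any of driver, weight_big, weight_small, stamped_stack, tape, screw_jar from where it was at the start of the episode above 0.03 m).
It also fails if it takes over 62 s, if anything falls off the work surface, if the arm or the gripper's body presses on something with over 40 N, if the wrist force passes 120 N, or if a joint passes its speed limit or range.

## Robot

A 7-joint arm with a two-finger parallel gripper is mounted at the origin on the work surface. World frame = base frame: x ahead of the robot, y to its left, z up, the work surface at z = 0. Lengths are in mm, angles in rad, forces in N, time in s.
With the tool pointing down it reaches from about 425 to 950 mm from the base axis. Payload 4.7 kg.
Tool frame: the origin (TCP) lies at the very end of the fingers, on their centre line; the grasp point (between the pads) lies 19 mm behind it; z points along the fingers, y is the direction in which the jaws open and shut (so a half turn about z gives the same grasp; the last joint's range is limited). The gripper opens to 87 mm and grips with 3 to 60 N. Pads are 19 mm wide; open, the fingers measure 117 mm over their backs; the gripper's body (75 mm by 190 mm) begins 51 mm behind the grasp point.
Start: joints at [1.081, 0.469, -0.049, 1.532, 0.024, 1.141, -0.082], TCP at [300.196, -604.592, 222.573] pointing down, gripper open.
Joint ranges: [-2.59, 2.59], [-0.33, 1.99], [-1.39, 1.29], [0.1, 2.45], [-1.04, 4.18], [0.21, 1.99], [-2.66, 2.66]. Speed limits (rad/s): [2.57, 2.57, 3.14, 3.14, 3.14, 3.14, 3.14].

## Interface

Orientations are given as a unit quaternion [w, x, y, z].
In Python, from rig import get_state, cams, ctrl gives the robot as it stands. The module is installed in compiled form; this text tells all that it offers.
- The arm moves only by the tool carry_out, never from a script. Its argument "targets" is a list that holds one entry, the list of rows, each a list of 7 numbers: the shift along the tool's x, y, z in mm, then the turn, a rotation vector about the tool's x, y, z in rad, then the closure in counts, from 0 (fully open) to 255 (shut). In form: [[[dx, dy, dz, rx, ry, rz, claw], ...]]. A call has 1 to 8 rows; each row is the pose to reach, as a shift and turn from the pose commanded when the call began, along the tool's axes at that moment; what a row does not reach only later rows make up. A row lasts 1/8 s, in which the tool goes at most 62.5 mm and 10.7 degrees, less where a joint would pass 70% of its speed; a pose out of reach is approached as far as the arm can. A call with a gripper value outside its range is refused whole. The fingers move at their own pace and stop on an object; "force" is the grip in N (left out, the last holds). Time passes only in rows, so rows that repeat a pose let the fingers close. It gives the time, the measured TCP pose, the force and the opening at its end, in the units of the state.
- get_state(): the state, without advancing time (a new reading comes with each control period).
- cams.read_camera(name): name is "scene" or "top"; returns the picture (480x640x3 uint8, blue, green, red); there is no depth.
- cams.get_calibration(name): a dict with "vertical_fov" (degrees; the focal length in pixels is half the picture's height over the tangent of half this angle, whatever the lens; pixels are square), "cx", "cy" (the principal point, pixels), "k1" (the pictures are not rectified: a ray, as slopes to the right and down, at radius r is drawn at 1 + k1 r^2 times it, then the intrinsics apply), "rvec" (rotation vector, rad) and "tvec" (3), from world to camera coordinates, as OpenCV has them. Camera axes: x right, y down, z forward; pixel columns grow to the right and rows downward; lengths in mm; the calibration is good to about 2 mm. A picture is of the moment at which its call begins. get_calibration takes no time and is no camera call.
- ctrl.finish_job(): hands the job in, once; it reports no verdict.
The state is a dict: "time": time; "joints": joint angles; "qd": joint speeds; "effort": joint torques, N m; "tcp_pos": TCP position; "eef_rot": TCP orientation; "ft_force": force on the tool from outside, world axes, zero at the start; "wrist_torque": the same for the moment, N m; "opening": opening from 0.0 (shut) to 1.0 (fully open).
Only numpy, scipy, OpenCV 4.12 (cv2) and the standard library are available. Lean on these libraries where they do the work, as an engineer would, in place of code of your own. Each camera call takes 0.05 s, during which the arm holds its last target.

## Working session

There is one attempt and no reset: what is moved stays moved. The work goes in short steps, Python scripts to look and compute and a tool call to move; the robot and the scene stay as the last step left them, time stands still between calls to the robot, and variables do not carry over. Pictures are saved under pics/ and viewed, and the job is handed in when it is done.

Besides the shell and the picture viewer there is one more tool, called after "Request:" as name(argument=value, ...), one argument or row to a line, values as JSON. carry_out: Moves the arm, as the interface text tells. Its arguments: {"type":"object","properties":{"targets":{"type":"array","items":{"type":"array","items":{"type":"array","items":{"type":"number"}}}},"force":{"type":"number"}},"required":["targets"]}

```bash
mkdir -p pics
python3 - <<'E'
from rig import get_state, cams
import cv2
print(get_state())
for n in("scene","top"):
    print(n,cams.get_calibration(n)); cv2.imwrite(f"pics/{n}0.png",cams.read_camera(n))
E
```

```text
{'time': 0.0, 'joints': array([ 1.08110148,  0.46945636, -0.04858726,  1.53371342,  0.02411258,
        1.14096682, -0.08231156]), 'qd': array([ 2.75896307e-05, -1.46132689e-04,  6.48908657e-04,  1.11839537e-03,
        1.44911748e-03, -1.57262255e-03, -1.24709786e-03]), 'effort': array([ 8.22298043e-04, -5.07971978e+01, -8.05109041e-02, -2.36152089e+01,
       -6.13829191e-02,  3.80688719e-02,  1.93221790e-04]), 'tcp_pos': array([ 299.87971266, -604.05695108,  221.48108566]), 'eef_rot': array([-9.42301476e-04,  9.73573091e-01,  2.28373549e-01, -2.65298762e-04]), 'ft_force': array([-0.30822564, -0.39508442,  0.71057485]), 'wrist_torque': array([ 0.01405739, -0.01625581,  0.00694632]), 'opening': 0.9961089493940566}
scene {'vertical_fov': 50.7747795005762, 'cx': 313.19241933727477, 'cy': 237.79222253778502, 'k1': -0.029437885400256616, 'rvec': array([ 1.86804659,  1.60433734, -0.66937879]), 'tvec': array([  -2.31444427, -294.2480894 , 1411.41136178])}
top {'vertical_fov': 57.4030114762794, 'cx': 323.2225807985091, 'cy': 237.3917081027802, 'k1': 0.023271669023277784, 'rvec': array([ 2.13988337, -2.1369911 ,  0.15762911]), 'tvec': array([-52.64988777, 559.56232192, 882.38706368])}
```

View pics/top0.png

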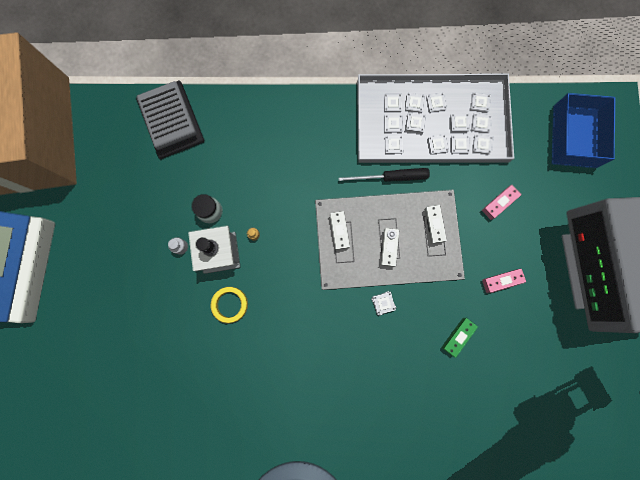

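View pics/scene0.png

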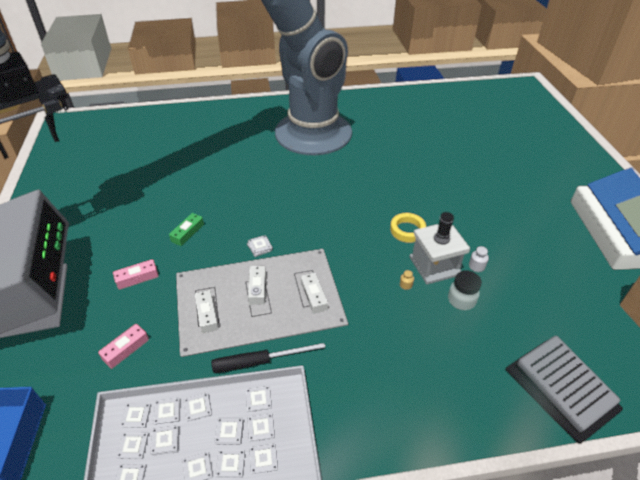

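```bash
cat > h.py <<'E'
import numpy as np, cv2
from scipy.spatial.transform import Rotation as Ro
from rig import get_state, cams, ctrl
def cal(n):
    c=cams.get_calibration(n); f=240/np.tan(np.radians(c['vertical_fov'])/2)
    return c,f,Ro.from_rotvec(c['rvec']).as_matrix(),np.array(c['tvec'])
def ray(n,px):
    c,f,R,t=cal(n); px=np.atleast_2d(np.array(px,float))
    d=(px-[c['cx'],c['cy']])/f; u=d.copy()
    for _ in range(20): u=d/(1+c['k1']*(u**2).sum(1,keepdims=True))
    v=np.c_[u,np.ones(len(u))]@R   # R^T v
    return -R.T@t, v
def onz(n,px,z):
    o,v=ray(n,px); return (o+v*((z-o[2])/v[:,2])[:,None])[:,:2]
def proj(n,P):
    c,f,R,t=cal(n); q=np.atleast_2d(P)@R.T+t; u=q[:,:2]/q[:,2:]
    return u*(1+c['k1']*(u**2).sum(1,keepdims=True))*f+[c['cx'],c['cy']]
def tri(p1,p2,n1='top',n2='scene'):
    o1,v1=ray(n1,p1);o2,v2=ray(n2,p2);out=[]
    for a,b in zip(v1,v2):
        A=np.c_[a,-b]; s=np.linalg.lstsq(A,o2-o1,rcond=None)[0]
        P,Q=o1+a*s[0],o2+b*s[1]; out.append(np.r_[(P+Q)/2,np.linalg.norm(P-Q)])
    return np.array(out)
def snap(n,name):
    im=cams.read_camera(n); cv2.imwrite(f'pics/{name}.png',im); return im
def crop(im,x0,y0,x1,y1,s,name):
    cv2.imwrite(f'pics/{name}.png',cv2.resize(im[y0:y1,x0:x1],None,fx=s,fy=s,interpolation=cv2.INTER_CUBIC))
E
python3 - <<'E'
from h import *
t=cv2.imread('pics/top0.png');s=cv2.imread('pics/scene0.png')
crop(t,310,180,470,300,5,'c1'); crop(s,170,230,350,365,4,'c2'); crop(t,160,180,280,330,4,'c3'); crop(s,380,190,500,310,5,'c4')
print(proj('top',[[600,0,0],[700,0,0],[600,100,0]]))
E
```

```text
[[300.03066767 222.37901224]
 [300.46258939 178.80997747]
 [255.0471074  222.34397331]]
```

View pics/c1.png

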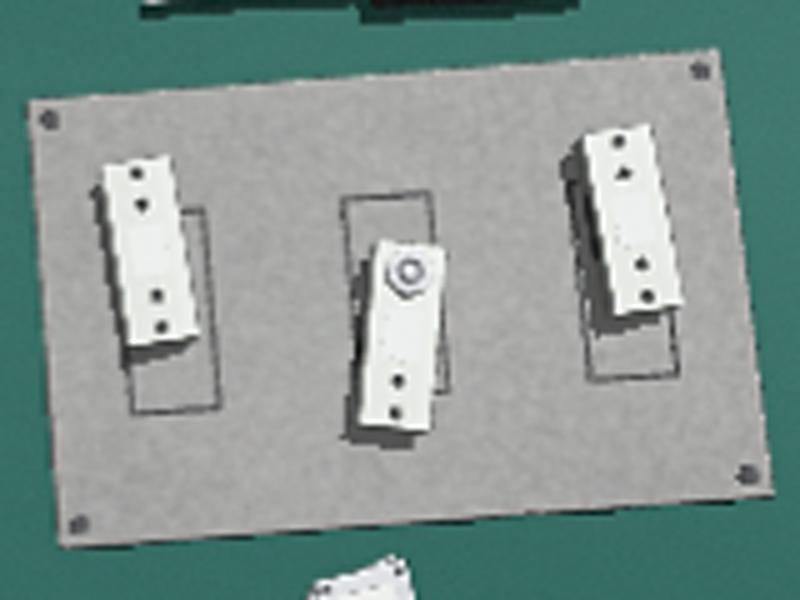

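View pics/c2.png

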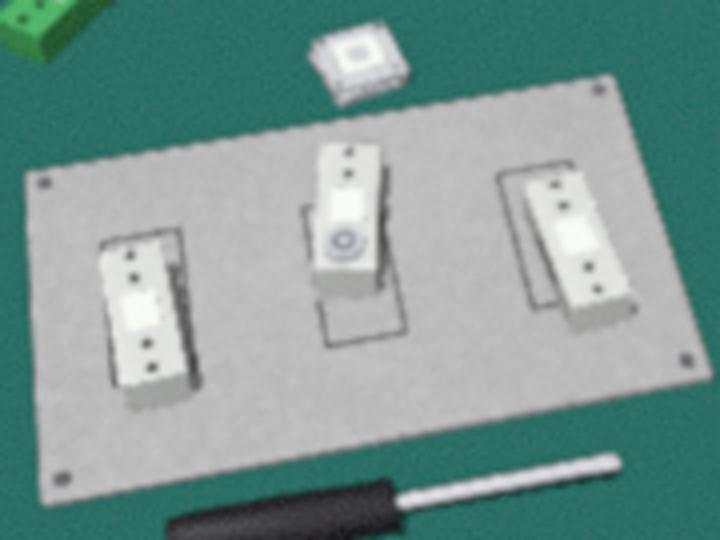

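View pics/c3.png

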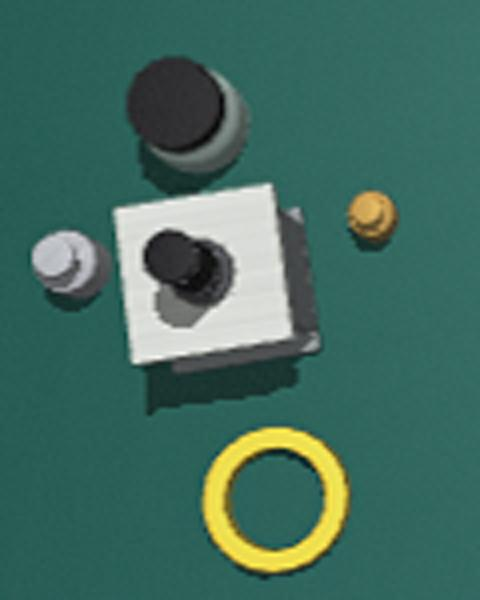

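View pics/c4.png

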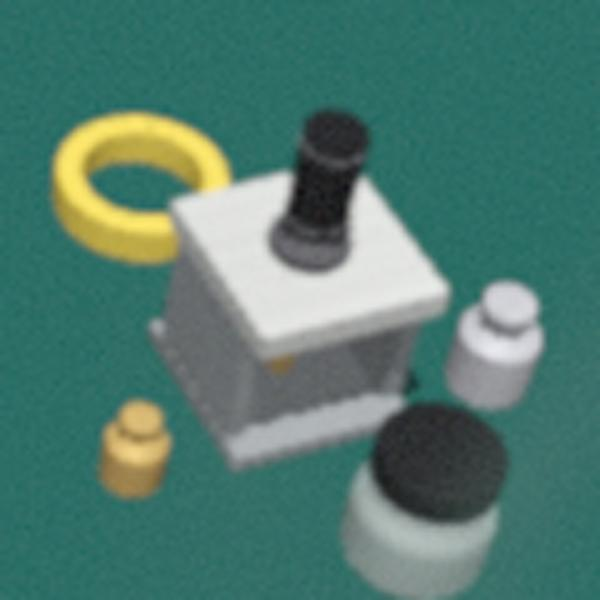

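```bash
cat > m.py <<'E'
from h import *
def plate(im,n):
    hsv=cv2.cvtColor(im,cv2.COLOR_BGR2HSV)
    m=((hsv[...,1]<60)&(hsv[...,2]>90)).astype(np.uint8)*255
    m=cv2.morphologyEx(m,cv2.MORPH_CLOSE,np.ones((9,9)))
    cs=cv2.findContours(m,cv2.RETR_EXTERNAL,cv2.CHAIN_APPROX_NONE)[0]
    g=proj(n,[[595,-210,6]])[0]
    c=[c for c in cs if cv2.pointPolygonTest(c,tuple(map(float,g)),False)>0][0]
    q=onz(n,c[:,0,:]+0.0,6)
    return cv2.minAreaRect(q.astype(np.float32))
def rectcells(im,n,thr,z=30):
    g=im.min(2); m=(g>thr).astype(np.uint8)*255
    m=cv2.morphologyEx(m,cv2.MORPH_CLOSE,np.ones((3,3)))
    out=[]
    for c in cv2.findContours(m,cv2.RETR_EXTERNAL,cv2.CHAIN_APPROX_NONE)[0]:
        if cv2.contourArea(c)<150: continue
        q=onz(n,c[:,0,:]+0.0,z); r=cv2.minAreaRect(q.astype(np.float32))
        if not(450<r[0][0]<720 and -400<r[0][1]<-50): continue
        b=cv2.boxPoints(r); e=[b[1]-b[0],b[2]-b[1]]; L=max(e,key=np.linalg.norm)
        out.append((np.round(r[0],1),np.round(sorted(r[1]),1),round(np.arctan(L[1]/L[0]),3)))
    return out
E
python3 - <<'E'
from m import *
for n in('top','scene'):
    im=cv2.imread(f'pics/{n}0.png')
    try: print(n,plate(im,n))
    except Exception as e: print(e)
    for thr in(195,205,215,225):
        print(thr); [print('  ',*o) for o in rectcells(im,n,thr)]
t=cv2.imread('pics/top0.png')
print(t[205,415],t[230,340])
# plate screws, outline corners (crop coords/5 + offset)
cr=lambda L:np.array(L)/5+[310,180]
print(onz('top',cr([[49,120],[700,70],[748,475],[79,525]]),6))
print(onz('top',cr([[343,199],[430,192],[448,392],[132,412],[220,407],[204,209],[590,380],[679,375]]),6))
E
```

```text
top ((531.7213134765625, -196.61268615722656), (263.1619873046875, 310.1545715332031), 4.457517147064209)
195
   [ 542.2 -194.7] [28.9 78.5] -0.112
   [578.8 -87.1] [28.6 78.5] 0.157
   [ 592.4 -293.9] [28.7 78.5] 0.144
205
   [ 542.2 -194.7] [28.4 78.5] -0.112
   [578.8 -87. ] [28.5 78.7] 0.15
   [ 592.4 -294. ] [28.5 78.5] 0.146
215
   [ 542.1 -194.5] [28.2 78.2] -0.113
   [578.7 -86.9] [28.3 78.2] 0.157
   [ 592.3 -294. ] [28.3 78.2] 0.148
225
   [ 542.  -194.5] [28.2 78. ] -0.113
   [578.7 -86.9] [28.2 78.2] 0.157
   [ 592.3 -294. ] [28.2 78.2] 0.145
scene ((532.6203002929688, -195.76702880859375), (271.3625793457031, 312.02886962890625), 4.201625823974609)
195
   [ 594.3 -293.5] [30.7 79.9] 0.141
   [580.1 -84.7] [30.9 81.1] 0.165
   [ 543.1 -193.4] [30.6 82.9] -0.108
205
   [ 594.  -292.8] [28.8 79.3] 0.148
   [580.1 -84.9] [29.3 79.7] 0.154
   [ 543.2 -193.5] [30.1 77.8] -0.112
215
   [ 594.4 -293.1] [27.5 78.7] 0.146
   [580.2 -85.5] [27.6 78.9] 0.175
   [ 543.3 -193.4] [26.6 77.7] -0.112
225
   [ 594.6 -294.4] [22.6 73.5] 0.122
[165 165 166] [238 239 237]
[[ 640.43420205  -43.90005851]
 [ 663.12476189 -333.07153703]
 [ 483.48031404 -346.09015884]
 [ 461.33787695  -57.40207805]]
[[ 604.74754732 -173.80143602]
 [ 607.90540952 -212.19466806]
 [ 519.2372744  -217.9215071 ]
 [ 510.30271133  -80.42484491]
 [ 512.53732484 -118.72441396]
 [ 600.2281454  -112.44894979]
 [ 524.58163219 -279.66659274]
 [ 526.83103577 -318.28289001]]
```

```bash
cat > go.py <<'E'
import sys; from h import *
# args: x y z yaw [tiltfix]
def row(x,y,z,yaw):
    s=get_state(); q=s['eef_rot']; R=Ro.from_quat([q[1],q[2],q[3],q[0]])
    c,sn=np.cos(yaw),np.sin(yaw)
    T=Ro.from_matrix(np.array([[c,sn,0],[sn,-c,0],[0,0,-1]]))
    d=R.as_matrix().T@(np.array([x,y,z])-s['tcp_pos']); r=(R.inv()*T).as_rotvec()
    return np.round(d,1),np.round(r,3)
if __name__=='__main__':
    s=get_state(); print('tcp',np.round(s['tcp_pos'],1),'t',round(s['time'],2),'F',np.round(s['ft_force'],1),'j',np.round(s['joints'],2),'open',round(s['opening']*87,1))
    a=list(map(float,sys.argv[1:]))
    for i in range(0,len(a),4): print(*row(*a[i:i+4]))
E
python3 go.py 593 -293.6 90 0.146 593 -293.6 9 0.146
```

```text
tcp [ 299.9 -604.1  221.6] t 0.1 F [ 0.2 -0.6 -0.1] j [ 1.08  0.47 -0.05  1.53  0.02  1.14 -0.08] open 87.0
[ 400.6 -147.6  131.8] [-0.002  0.     0.315]
[ 400.6 -147.4  212.8] [-0.002  0.     0.315]
```

Request:
carry_out(
  targets=[
    [[400.6, -147.6, 131, 0, 0, 0.315, 90], [400.6, -147.6, 131, 0, 0, 0.315, 90], [400.6, -147.6, 131, 0, 0, 0.315, 90], [400.6, -147.6, 131, 0, 0, 0.315, 90], [400.6, -147.6, 131, 0, 0, 0.315, 90], [400.6, -147.6, 131, 0, 0, 0.315, 90], [400.6, -147.6, 131, 0, 0, 0.315, 90], [400.6, -147.6, 131, 0, 0, 0.315, 90]],
  ],
  force=25,
)

```text
time: 1.1
tcp_pos: [596.2, -287.1, 89.4]
eef_rot: [-0.002, 0.997, 0.077, -0.0]
ft_force: [-0.8, -1.4, -0.5]
opening: 0.646
```

```bash
python3 go.py 593 -293.6 90 0.146 593 -293.6 9 0.146;  python3 - <<'E'
from h import *
t=snap('top','top1');s=snap('scene','scene1')
crop(t,290,150,490,300,4,'c5'); crop(s,130,170,380,365,3,'c6')
E
```

```text
tcp [ 596.2 -287.1   89.4] t 1.1 F [-0.8 -1.4 -0.5] j [ 0.44  0.58 -0.07  1.68  0.04  0.88 -1.07] open 56.2
[-4.1  5.9 -0.6] [-0.005  0.     0.009]
[-4.1  6.3 80.4] [-0.005  0.     0.009]
```

```bash
python3 go.py 593 -293.6 90 0.146 593 -293.6 9 0.146
```

```text
tcp [ 593.8 -292.3   90.5] t 1.2 F [-0.6 -0.  -0.3] j [ 0.44  0.58 -0.07  1.68  0.05  0.88 -1.07] open 56.3
[-1.   1.1  0.5] [-0.001  0.001  0.003]
[-0.9  1.2 81.5] [-0.001  0.001  0.003]
```

View pics/c5.png

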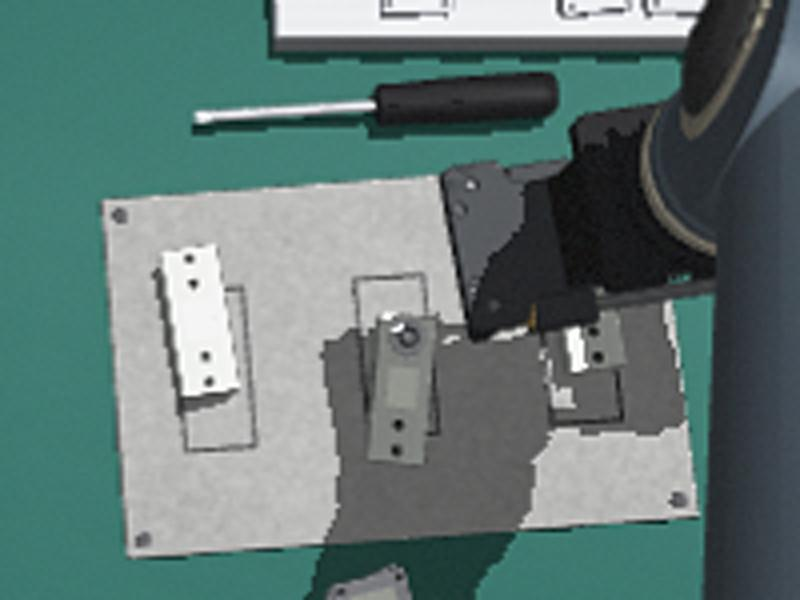

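View pics/c6.png

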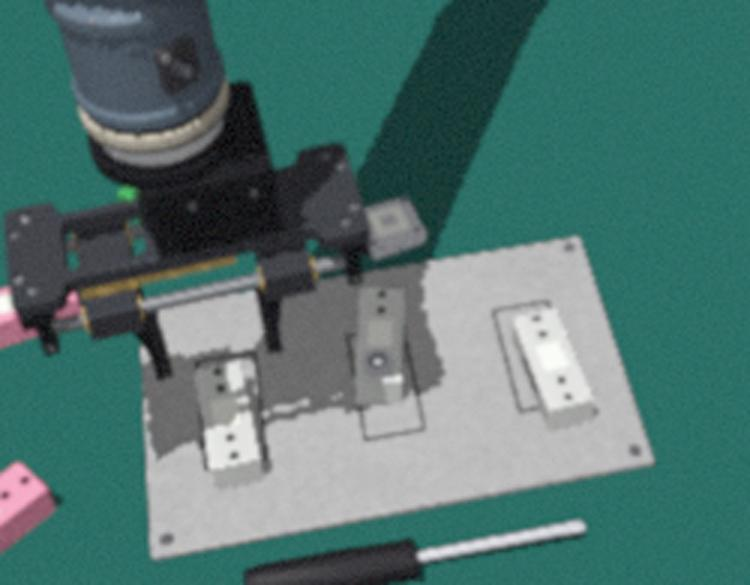

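Request:
carry_out(
  targets=[
    [[0, 0, 40, 0, 0, 0, 90], [0, 0, 81, 0, 0, 0, 90], [0, 0, 81, 0, 0, 0, 90], [0, 0, 81, 0, 0, 0, 90], [0, 0, 81, 0, 0, 0, 90]],
  ],
)

```text
time: 1.82
tcp_pos: [593.5, -295.1, 12.0]
eef_rot: [0.001, 0.997, 0.072, 0.001]
ft_force: [0.7, 0.2, -0.4]
opening: 0.646
```

```bash
python3 go.py 593 -293.6 9 0.146
```

```text
tcp [ 593.5 -295.1   12. ] t 1.82 F [ 0.7  0.2 -0.4] j [ 0.44  0.67 -0.06  1.72  0.06  0.74 -1.07] open 56.2
[-0.3 -1.6  3. ] [ 0.001 -0.001 -0.001]
```

Request:
carry_out(
  targets=[
    [[0, 0, 0, 0, 0, 0, 255], [0, 0, 0, 0, 0, 0, 255], [0, 0, 0, 0, 0, 0, 255], [0, 0, 0, 0, 0, 0, 255], [0, 0, 0, 0, 0, 0, 255]],
  ],
)

```text
time: 2.45
tcp_pos: [593.4, -294.2, 10.6]
eef_rot: [-0.0, 0.997, 0.073, -0.0]
ft_force: [-0.5, -0.2, 1.8]
opening: 0.339
```

```bash
python3 go.py 570.2 -294.8 9 0.077
```

```text
tcp [ 593.4 -294.2   10.6] t 2.45 F [-0.5 -0.2  1.8] j [ 0.44  0.68 -0.06  1.72  0.06  0.74 -1.07] open 29.5
[-23.   -2.8   1.6] [-0.     0.     0.069]
```

Request:
carry_out(
  targets=[
    [[0, 0, -2, 0, 0, 0, 255], [-12, -1, -2, 0, 0, 0.035, 255], [-22.6, -2.1, -2, 0, 0, 0.07, 255], [-22.6, -2.1, -2, 0, 0, 0.07, 255], [-22.6, -2.1, -2, 0, 0, 0.07, 255], [-22.6, -2.1, 0, 0, 0, 0.07, 255], [-22.6, -2.1, 0, 0, 0, 0.07, 255], [-22.6, -2.1, 0, 0, 0, 0.07, 255]],
  ],
)

```text
time: 3.45
tcp_pos: [571.1, -295.4, 10.6]
eef_rot: [0.0, 0.999, 0.038, 0.0]
ft_force: [0.7, -0.1, -0.3]
opening: 0.344
```

```bash
python3 go.py 570.2 -294.8 9 0.077; python3 go.py
```

```text
tcp [ 571.1 -295.4   10.6] t 3.45 F [ 0.7 -0.1 -0.3] j [ 0.44  0.65 -0.04  1.77  0.04  0.71 -1.12] open 30.0
[-0.9 -0.7  1.6] [ 0.    -0.001 -0.001]
tcp [ 571.1 -295.4   10.6] t 3.45 F [ 0.7 -0.1 -0.3] j [ 0.44  0.65 -0.04  1.77  0.04  0.71 -1.12] open 30.0
```

Request:
carry_out(
  targets=[
    [[0, 0, 0, 0, 0, 0, 90], [0, 0, 0, 0, 0, 0, 90], [0, 0, -40, 0, 0, 0, 90], [0, 0, -70, 0, 0, 0, 90], [-20.1, -60, -70, 0, 0, 0.189, 90], [-20.1, -103.1, -70, 0, 0, 0.189, 90], [-20.1, -103.1, -70, 0, 0, 0.189, 90], [-20.1, -103.1, -70, 0, 0, 0.189, 90]],
  ],
)

```text
time: 4.45
tcp_pos: [543.1, -194.8, 80.8]
eef_rot: [0.0, 0.998, -0.057, 0.0]
ft_force: [0.0, -0.4, 0.5]
opening: 0.646
```

```bash
python3 go.py 542.7 -194 9 -0.112
python3 - <<'E'
from m import *
s=snap('scene','scene2'); t=snap('top','top2')
crop(t,290,150,490,300,4,'c5'); crop(s,130,170,380,365,3,'c6')
for n,im in(('top',t),('scene',s)): [print(n,*o) for o in rectcells(im,n,205)]
E
python3 go.py 542.7 -194 9 -0.112
```

```text
tcp [ 543.1 -194.8   80.8] t 4.45 F [ 0.  -0.4  0.5] j [ 0.28  0.47 -0.01  1.9   0.01  0.77 -1.42] open 56.2
[-0.5 -0.8 71.8] [ 0.001 -0.001 -0.001]
top [582.6 -86.3] [29.1 71.1] 0.161
scene [ 571.7 -293.9] [28.5 79.5] 0.078
scene [ 560.6 -194.7] [27.2 43.9] -0.081
scene [584.1 -84.3] [29.4 71.6] 0.154
tcp [ 542.9 -195.8   80.6] t 4.55 F [-0.1  0.3  0.2] j [ 0.28  0.47 -0.01  1.9   0.01  0.77 -1.42] open 56.2
[-0.5 -1.9 71.6] [ 0.001 -0.    -0.003]
```

View pics/c5.png

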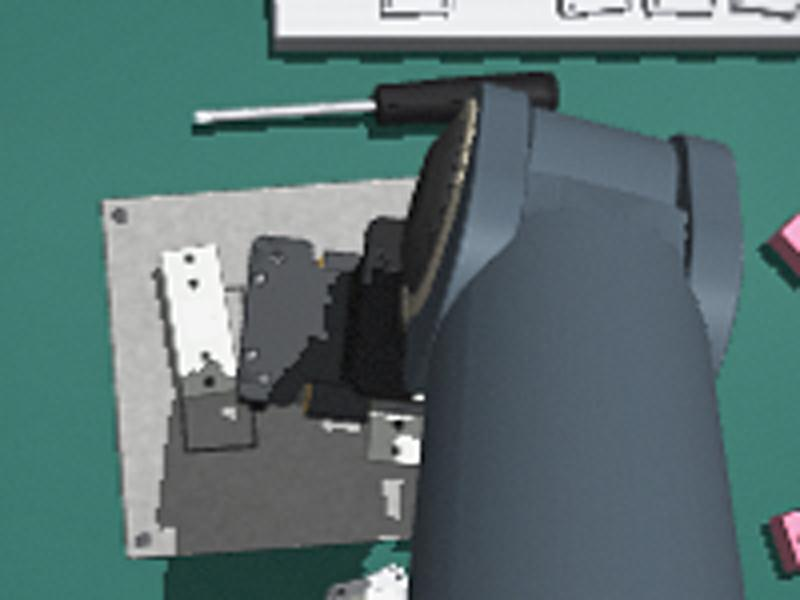

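View pics/c6.png

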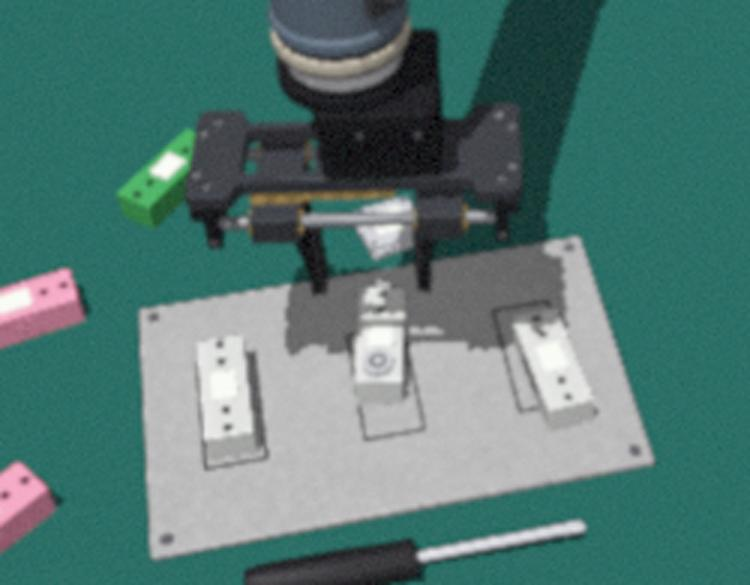

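Request:
carry_out(
  targets=[
    [[0, -1, 40, 0, 0, 0, 90], [0, -1, 71, 0, 0, 0, 90], [0, -1, 71, 0, 0, 0, 90], [0, -1, 71, 0, 0, 0, 90], [0, -1, 71, 0, 0, 0, 255], [0, -1, 71, 0, 0, 0, 255], [0, -1, 71, 0, 0, 0, 255], [0, -1, 71, 0, 0, 0, 255]],
  ],
)

```text
time: 5.55
tcp_pos: [543.0, -193.3, 9.8]
eef_rot: [0.0, 0.998, -0.057, 0.0]
ft_force: [-0.6, -0.4, 1.2]
opening: 0.345
```

```bash
python3 go.py 562.5 -194.9 9 0.077
```

```text
tcp [ 543.  -193.3    9.8] t 5.55 F [-0.6 -0.4  1.2] j [ 0.28  0.57 -0.01  1.94  0.01  0.63 -1.43] open 30.0
[19.5 -0.6  0.8] [ 0.   -0.   -0.19]
```

Request:
carry_out(
  targets=[
    [[0, 0, -2, 0, 0, 0, 255], [10, -0.6, -2, 0, 0, -0.09, 255], [19.8, -1.0, -2, 0, 0, -0.19, 255], [19.8, -1.0, -2, 0, 0, -0.19, 255], [19.8, -1.0, -2, 0, 0, -0.19, 255], [19.8, -1.0, 0, 0, 0, -0.19, 255], [19.8, -1.0, 0, 0, 0, -0.19, 255], [19.8, -1.0, 0, 0, 0, -0.19, 255]],
  ],
)

```text
time: 6.55
tcp_pos: [562.4, -194.5, 9.8]
eef_rot: [0.0, 0.999, 0.038, -0.0]
ft_force: [-2.2, 0.1, 2.7]
opening: 0.34
```

```bash
python3 go.py 562.5 -195 9 0.077 579.5 -86 80 0.155
```

```text
tcp [ 562.4 -194.5    9.8] t 6.55 F [-2.2  0.1  2.7] j [ 0.31  0.6  -0.06  1.89  0.06  0.65 -1.28] open 29.6
[0.1 0.5 0.8] [ 0.     0.    -0.001]
[  25.3 -106.9  -70.2] [ 0.     0.    -0.079]
```

Request:
carry_out(
  targets=[
    [[0, 0, 0, 0, 0, 0, 90], [0, 0, 0, 0, 0, 0, 90], [0, 0, -40, 0, 0, 0, 90], [0, 0, -70, 0, 0, 0, 90], [25.2, -60, -70, 0, 0, -0.078, 90], [25.2, -107, -70, 0, 0, -0.078, 90], [25.2, -107, -70, 0, 0, -0.078, 90], [25.2, -107, -70, 0, 0, -0.078, 90]],
  ],
)

```text
time: 7.55
tcp_pos: [579.7, -86.6, 79.5]
eef_rot: [0.0, 0.997, 0.077, -0.0]
ft_force: [-0.0, -0.6, -0.2]
opening: 0.651
```

Request:
carry_out(
  targets=[
    [[0, 0, 40, 0, 0, 0, 90], [0, 0, 70, 0, 0, 0, 90], [0, 0, 70, 0, 0, 0, 90], [0, 0, 70, 0, 0, 0, 90], [0, 0, 70, 0, 0, 0, 255], [0, 0, 70, 0, 0, 0, 255], [0, 0, 70, 0, 0, 0, 255], [0, 0, 70, 0, 0, 0, 255]],
  ],
)

```text
time: 8.55
tcp_pos: [579.7, -85.9, 9.8]
eef_rot: [0.0, 0.997, 0.077, 0.0]
ft_force: [0.1, 0.3, 0.2]
opening: 0.343
```

```bash
python3 go.py 555.1 -95.2 9 0.077
```

```text
tcp [579.7 -85.9   9.8] t 8.55 F [0.1 0.3 0.2] j [ 0.14  0.59 -0.09  1.91  0.08  0.64 -1.42] open 29.8
[-25.8   5.4   0.8] [ 0.    -0.     0.078]
```

Request:
carry_out(
  targets=[
    [[0, 0, -2, 0, 0, 0, 255], [-12, 3, -2, 0, 0, 0.04, 255], [-25.4, 5.3, -2, 0, 0, 0.078, 255], [-25.4, 5.3, -2, 0, 0, 0.078, 255], [-25.4, 5.3, -2, 0, 0, 0.078, 255], [-25.4, 5.3, 0, 0, 0, 0.078, 255], [-25.4, 5.3, 0, 0, 0, 0.078, 255], [-25.4, 5.3, 0, 0, 0, 0.078, 255]],
  ],
)

```text
time: 9.55
tcp_pos: [556.2, -94.7, 9.8]
eef_rot: [-0.0, 0.999, 0.039, 0.001]
ft_force: [0.4, 0.3, 0.7]
opening: 0.343
```

```bash
python3 - <<'E'
from h import *
# stand/probe estimates: top crop c3 (off 160,180 /4), scene crop c4 (off 380,190 /5)
T=lambda L:np.array(L)/4+[160,180]; S=lambda L:np.array(L)/5+[380,190]
# grip top centre
print('griptop',tri(T([[171,254]]),S([[336,131]])), onz('top',T([[171,254]]),137),onz('scene',S([[336,131]]),137))
top=onz('top',T([[114,209],[270,184],[292,339],[134,363]]),80); print('stand',top,top.mean(0))
sc=onz('scene',S([[172,203],[360,172],[448,290],[262,350]]),80); print('stand s',sc,sc.mean(0))
print('collar',onz('top',T([[209,275]]),83),onz('scene',S([[311,240]]),85))
E
python3 go.py 555 -95.2 9 0.077
```

```text
griptop [[533.34897949 176.51930876 139.70980481   4.28159497]] [[533.18337815 175.11632476]] [[530.38646322 180.35530124]]
stand [[564.21086437 221.1842479 ]
 [577.17123563 142.61629344]
 [498.18633441 128.78612838]
 [486.1126758  207.34600591]] [531.42027755 174.98316891]
stand s [[503.22222056 131.92887849]
 [497.30553427 213.15402962]
 [566.68526686 224.19564828]
 [586.13243281 142.45135096]] [538.33636363 177.93247684]
collar [[530.12412633 170.9228745 ]] [[536.72716635 177.86061494]]
tcp [556.2 -94.7   9.8] t 9.55 F [0.4 0.3 0.7] j [ 0.15  0.56 -0.07  1.97  0.07  0.61 -1.46] open 29.9
[-1.2  0.4  0.8] [ 0.    -0.001  0.   ]
```

Request:
carry_out(
  targets=[
    [[0, 0, 0, 0, 0, 0, 90], [0, 0, 0, 0, 0, 0, 90], [0, 0, -40, 0, 0, 0, 90], [0, 0, -100, 0, 0, 0, 90], [-40, -40, -150, 0, 0, 0, 90], [-76, -80, -180, 0, 0, 0, 90], [-76, -131, -180, 0, 0, 0, 90], [-76, -131, -180, 0, 0, 0, 90]],
  ],
)

```text
time: 10.55
tcp_pos: [468.8, 34.3, 190.7]
eef_rot: [-0.001, 0.999, 0.043, 0.001]
ft_force: [0.2, -0.4, -0.2]
opening: 0.649
```

Run:
```python
from m import *
s=snap('scene','scene3'); t=snap('top','top3')
crop(t,310,180,470,300,5,'c1'); crop(s,170,230,350,365,4,'c2'); crop(t,160,180,280,330,4,'c3'); crop(s,380,190,500,310,5,'c4')
for n,im in(('top',t),('scene',s)): [print(n,*o) for o in rectcells(im,n,205)]
```

```text
top [554.9 -95.2] [28.5 78.3] 0.075
top [ 561.5 -194.6] [28.2 78.5] 0.075
top [ 570.1 -295.2] [28.6 78.5] 0.077
scene [ 571.7 -293.9] [28.4 79.4] 0.074
scene [ 563. -193.] [28.9 79.6] 0.076
scene [556.4 -93.1] [29.1 79.4] 0.076
```

View pics/c1.png

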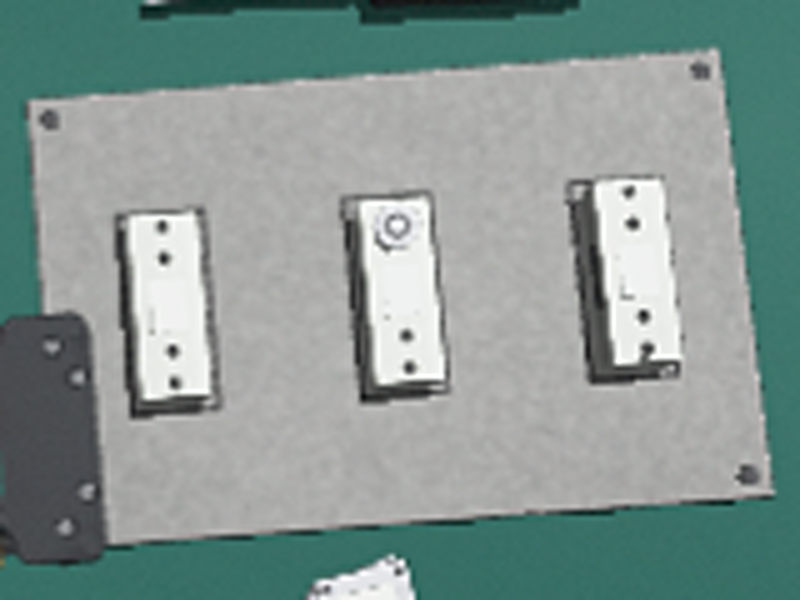

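View pics/c2.png

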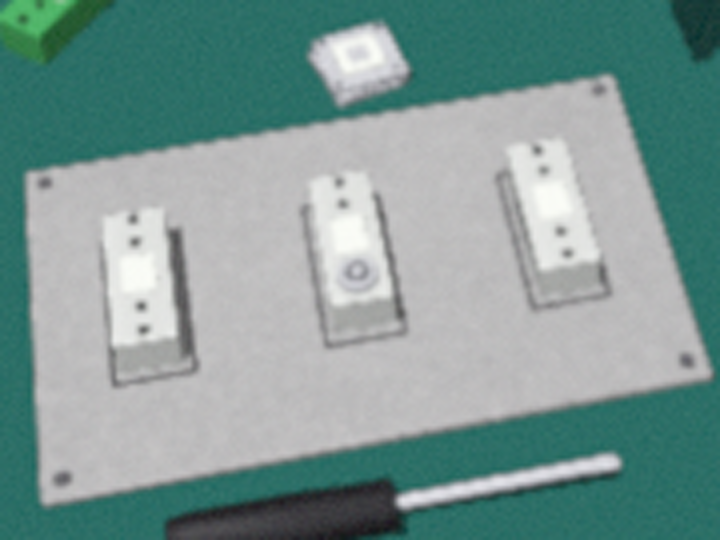

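View pics/scene3.png

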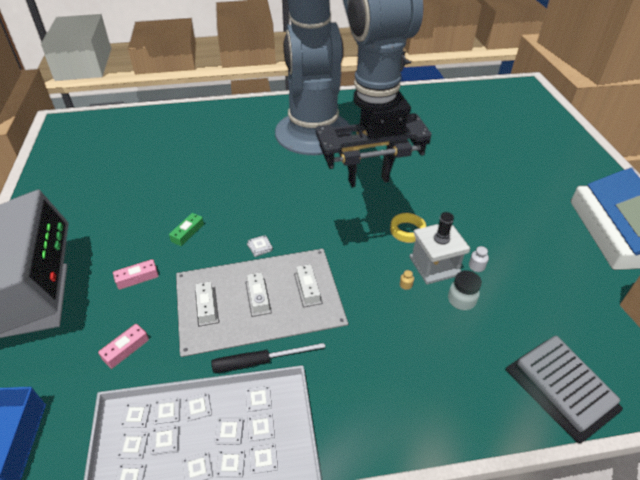

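```bash
python3 - <<'E'
from m import *
S=lambda L:np.array(L)/4+[170,230]; T=lambda L:np.array(L)/5+[310,180]
a=onz('scene',S([[44,183],[600,90],[686,360],[62,479]]),6); print(a,a.mean(0))
print('outl mid/left/right bottom corners',onz('scene',S([[327,345],[404,333],[536,307],[608,295],[115,383],[195,370]]),6))
# button: two views
bt,bs=T([[399,225]]),S([[358,270]])
print(onz('top',bt,35),onz('scene',bs,35),tri(bt,bs))
# camera centres
print(ray('top',[[320,240]])[0],ray('scene',[[320,240]])[0])
E
python3 go.py 532.5 176 180 0.0
```

```text
[[ 486.50367355 -344.42888758]
 [ 464.98957526  -53.66031891]
 [ 644.02771248  -41.61124392]
 [ 666.00908556 -330.82964653]] [ 565.38251171 -192.63252424]
outl mid/left/right bottom corners [[ 609.77479052 -208.12191929]
 [ 608.26681984 -171.37300908]
 [ 602.45585126 -107.09797632]
 [ 600.55874147  -71.65829566]
 [ 616.77045247 -307.56655895]
 [ 614.91275928 -270.38942539]]
[[ 587.75597587 -193.95336029]] [[ 590.23676248 -189.67801092]] [[ 588.32157707 -191.93942058   33.26329458    4.5314396 ]]
[417.97430505 -58.04437992 957.2968522 ] [1195.2363156  -177.74715647  786.43844335]
tcp [469.4  30.  189.6] t 10.65 F [ 1.1 -0.  -0.3] j [-0.01  0.18 -0.16  2.03  0.04  0.93 -1.68] open 56.5
[  74.3 -140.7    9.6] [ 0.    -0.     0.078]
```

View pics/c3.png

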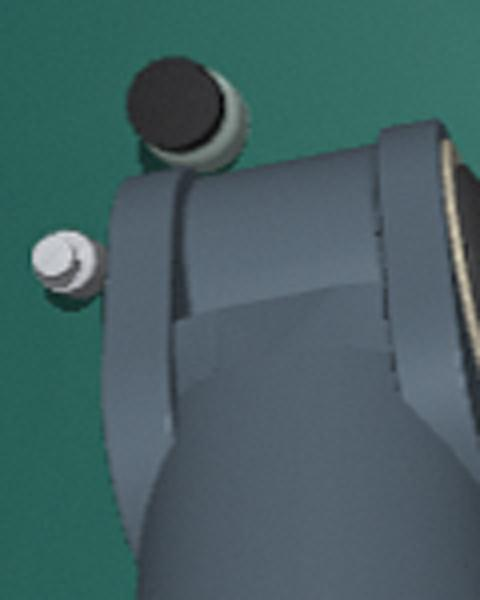

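View pics/c4.png

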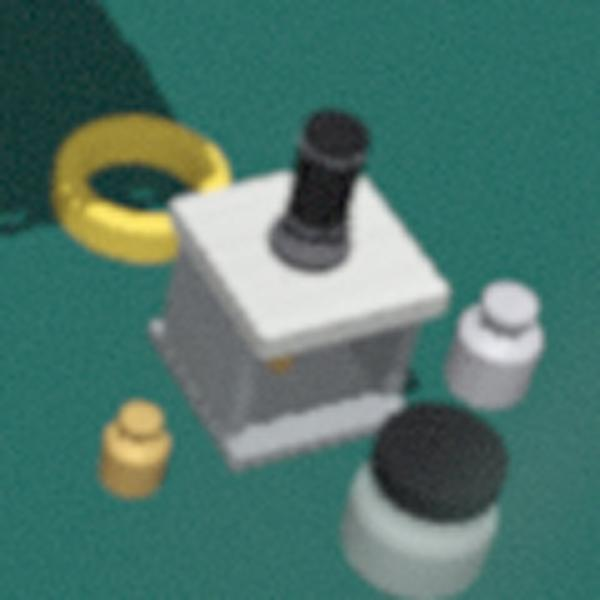

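Request:
carry_out(
  targets=[
    [[37, -50, 10, 0, 0, 0, 90], [74, -95, 20, 0, 0, 0, 90], [74, -140.5, 20, 0, 0, 0, 90], [74, -140.5, 20, 0, 0, 0, 90], [74, -140.5, 20, 0, 0, 0, 90]],
  ],
)

```text
time: 11.28
tcp_pos: [532.9, 173.5, 168.7]
eef_rot: [0.001, 0.999, 0.037, -0.001]
ft_force: [-0.2, -0.2, 0.2]
opening: 0.645
```

```bash
python3 - <<'E'
from m import *
s=snap('scene','scene4'); t=snap('top','top4')
crop(t,150,150,350,300,4,'c3'); crop(s,370,90,520,240,4,'c4')
E
python3 go.py 532.5 175.5 94 0.077
```

```text
tcp [533.  173.  169.2] t 11.38 F [ 0.3 -0.4  0.6] j [-0.22  0.35 -0.22  1.86  0.09  0.95 -1.97] open 56.4
[-0.3 -2.6 75.2] [ 0.001  0.    -0.004]
```

View pics/c4.png

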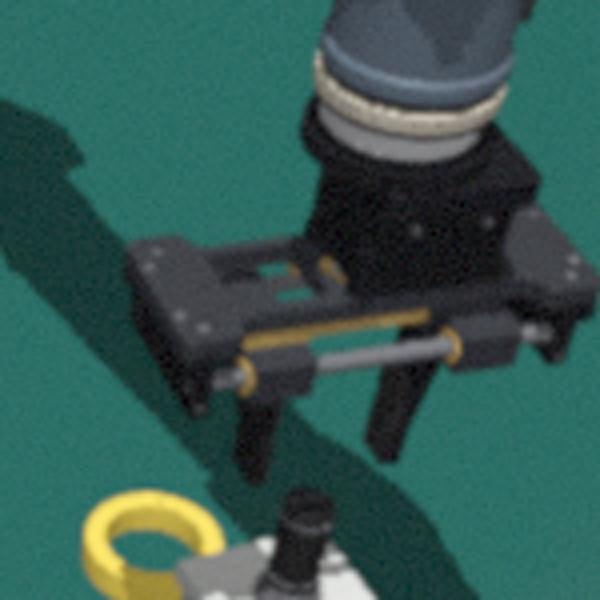

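View pics/c3.png

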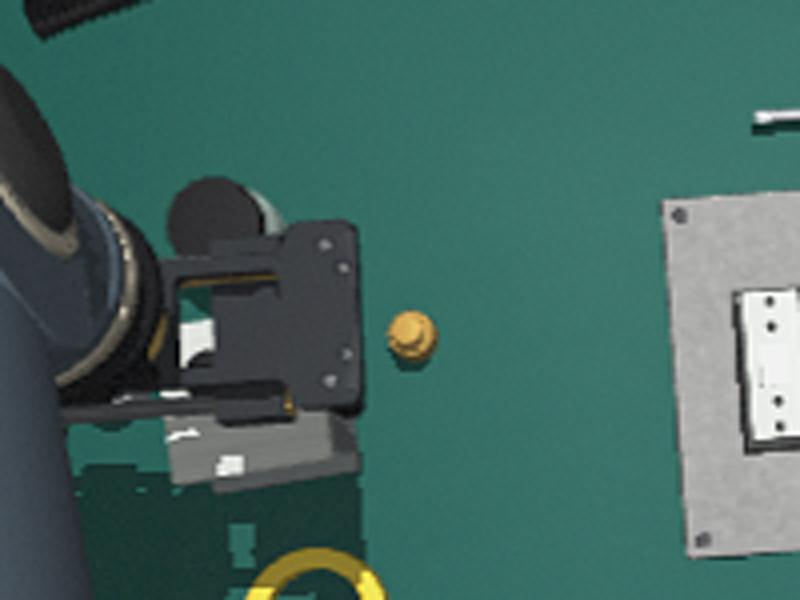

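Run:
```python
from h import *
S=lambda L:np.array(L)/4+[370,90]
print(onz('scene',S([[253,478],[383,457]]),169), proj('scene',[[533,173,169],[532.5,175.5,137]])*4-np.array([370,90])*4)
print('grip top',onz('scene',S([[308,505]]),137))
```

```text
[[541.73996492 143.43657347]
 [536.76677071 208.03189528]] [[308.20888119 459.20744347]
 [300.52198814 508.80769839]]
grip top [[530.46415755 179.92963948]]
```

Request:
carry_out(
  targets=[
    [[-0.5, -3.3, 0, 0, 0, 0, 90], [-0.5, -3.3, 30, 0, 0, 0, 90], [-0.5, -3.3, 60, 0, 0, 0, 90], [-0.5, -3.3, 75, 0, 0, 0, 90], [-0.5, -3.3, 75, 0, 0, 0, 90], [-0.5, -3.3, 75, 0, 0, 0, 90]],
  ],
)

```text
time: 12.12
tcp_pos: [532.7, 179.1, 95.6]
eef_rot: [-0.0, 0.999, 0.038, 0.001]
ft_force: [0.5, 0.4, -0.5]
opening: 0.649
```

```bash
python3 - <<'E'
from m import *
s=snap('scene','scene5')
crop(s,370,110,520,260,4,'c4')
E
python3 go.py 532 176.5 94 0.077
```

```text
tcp [532.7 179.1  95.8] t 12.18 F [ 0.2 -0.   0. ] j [-0.24  0.44 -0.21  1.92  0.12  0.79 -2.01] open 56.1
[-1.   2.6  1.8] [-0.001 -0.002 -0.   ]
```

View pics/c4.png

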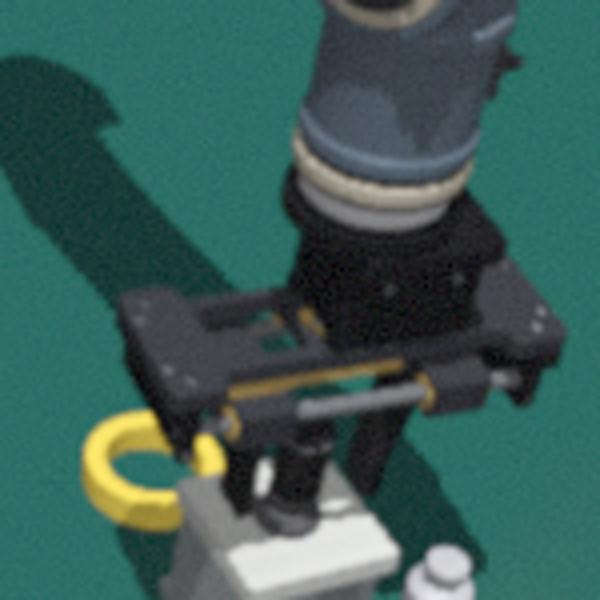

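Request:
carry_out(
  targets=[
    [[-0.5, 2.5, 0, 0, 0, 0, 90], [-0.5, 2.5, 0, 0, 0, 0, 255], [-0.5, 2.5, 0, 0, 0, 0, 255], [-0.5, 2.5, 0, 0, 0, 0, 255], [-0.5, 2.5, 0, 0, 0, 0, 255], [-0.5, 2.5, 0, 0, 0, 0, 255]],
  ],
  force=30,
)

```text
time: 12.92
tcp_pos: [531.5, 176.3, 94.6]
eef_rot: [0.0, 0.999, 0.038, 0.0]
ft_force: [-0.1, -0.3, 0.6]
opening: 0.291
```

```bash
python3 go.py 532 176.5 94 0.077
python3 - <<'E'
from rig import get_state
print(get_state()['wrist_torque'])
E
```

```text
tcp [531.5 176.3  94.6] t 12.93 F [-0.1 -0.3  0.6] j [-0.23  0.44 -0.21  1.92  0.12  0.79 -2.  ] open 25.4
[ 0.5 -0.2  0.6] [ 0. -0. -0.]
[-0.03421588  0.05659465 -0.01149908]
```

Request:
carry_out(
  targets=[
    [[0, 0, -10, 0, 0, 0, 255], [0, 0, -30, 0, 0, 0, 255], [0, 0, -50, 0, 0, 0, 255], [0, 0, -70, 0, 0, 0, 255], [0, 0, -90, 0, 0, 0, 255], [0, 0, -105, 0, 0, 0, 255], [0, 0, -105, 0, 0, 0, 255], [0, 0, -105, 0, 0, 0, 255]],
  ],
  force=40,
)

```text
time: 13.92
tcp_pos: [530.9, 176.1, 198.8]
eef_rot: [0.0, 0.999, 0.038, -0.001]
ft_force: [-0.5, -0.6, -3.8]
opening: 0.286
```

```bash
python3 - <<'E'
from m import *
s=snap('scene','scene6'); t=snap('top','top6')
crop(s,350,70,510,270,3.5,'c4')
E
python3 go.py 589 -192.5 180 0.077
```

```text
tcp [530.9 176.1 198.5] t 14.03 F [ 0.2 -0.1 -2.9] j [-0.22  0.32 -0.22  1.83  0.08  1.01 -1.97] open 25.3
[ 29.7 371.9  18.7] [ 0.001  0.002 -0.   ]
```

View pics/c4.png

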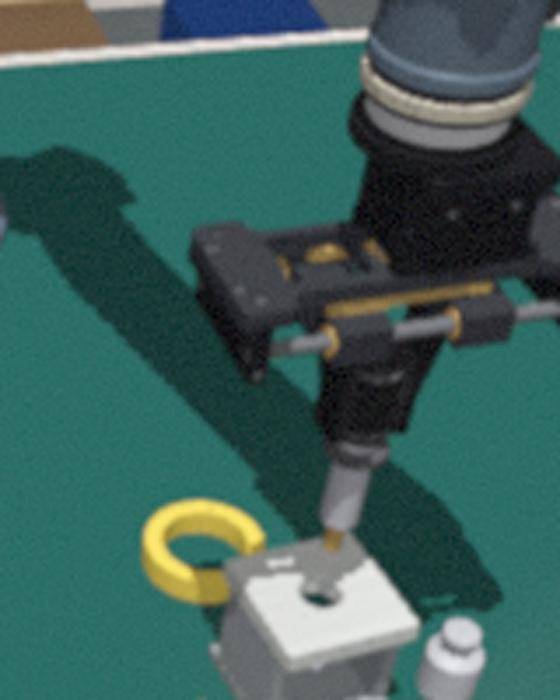

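Run:
```python
from m import *
P=[[531,176.2,109],[531,176.2,131],[531,176.2,198.6]]
print((proj('scene',P)-[350,70])*3.5); print(proj('top',P))
t=cv2.imread('pics/top6.png'); crop(t,150,150,350,300,4,'c3')
```

```text
[[324.11998653 550.48261779]
 [331.27998032 521.34178137]
 [354.72829128 425.69140168]]
[[206.13882717 246.60536253]
 [203.00704446 245.07549663]
 [192.26838412 239.83115437]]
```

View pics/c3.png

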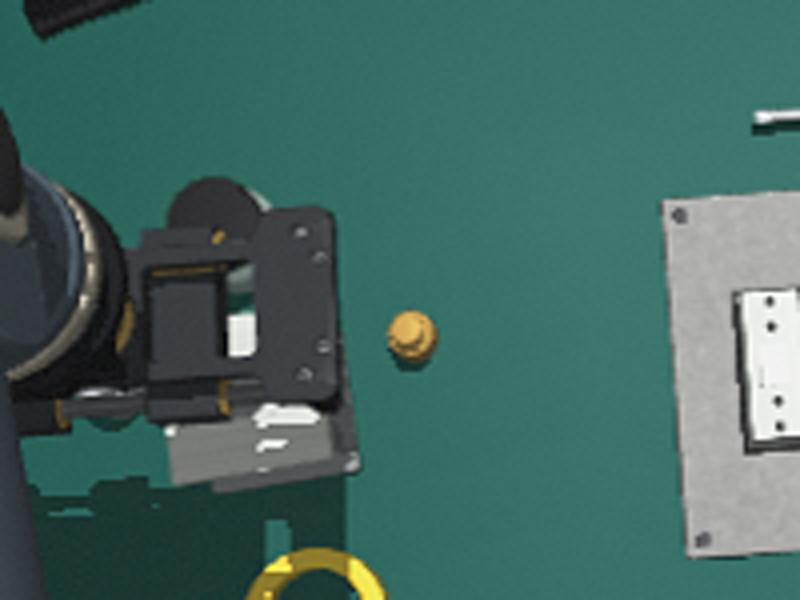

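Request:
carry_out(
  targets=[
    [[2, 30, 0, 0, 0, 0, 255], [5, 75, 0, 0, 0, 0, 255], [9, 125, 0, 0, 0, 0, 255], [13, 175, 0, 0, 0, 0, 255], [17, 225, 0, 0, 0, 0, 255], [21, 275, 0, 0, 0, 0, 255], [25, 322, 0, 0, 0, 0, 255], [29.4, 355, 0, 0, 0, 0, 255]],
  ],
)

```text
time: 15.02
tcp_pos: [587.5, -178.3, 198.6]
eef_rot: [0.0, 0.999, 0.037, -0.001]
ft_force: [0.5, 1.0, -2.9]
opening: 0.292
```

Request:
carry_out(
  targets=[
    [[0, 12, 15, 0, 0, 0, 255], [0, 17, 30, 0, 0, 0, 255], [0, 17, 45, 0, 0, 0, 255], [0, 17, 50, 0, 0, 0, 255], [0, 17, 50, 0, 0, 0, 255], [0, 17, 50, 0, 0, 0, 255]],
  ],
)

```text
time: 15.78
tcp_pos: [589.9, -192.0, 150.2]
eef_rot: [0.0, 0.999, 0.039, 0.001]
ft_force: [0.2, -0.3, -2.6]
opening: 0.291
```

```bash
python3 go.py 589 -192.5 145 0.077;python3 - <<'E'
from m import *
s=snap('scene','scene7'); t=snap('top','top7')
crop(s,180,180,330,330,5,'c4'); crop(t,310,150,470,300,5,'c3')
E
python3 go.py 589 -192.5 145 0.077
```

```text
tcp [ 589.9 -192.   150.2] t 15.78 F [ 0.2 -0.3 -2.6] j [ 0.3   0.45 -0.07  1.74  0.04  0.95 -1.28] open 25.3
[-1.   0.5  5.2] [ 0.    -0.001  0.001]
tcp [ 589.9 -192.3  150.3] t 15.88 F [ 0.1 -0.1 -2.5] j [ 0.3   0.45 -0.07  1.74  0.04  0.95 -1.28] open 25.1
[-0.9  0.2  5.3] [ 0.001 -0.001  0.   ]
```

View pics/c4.png

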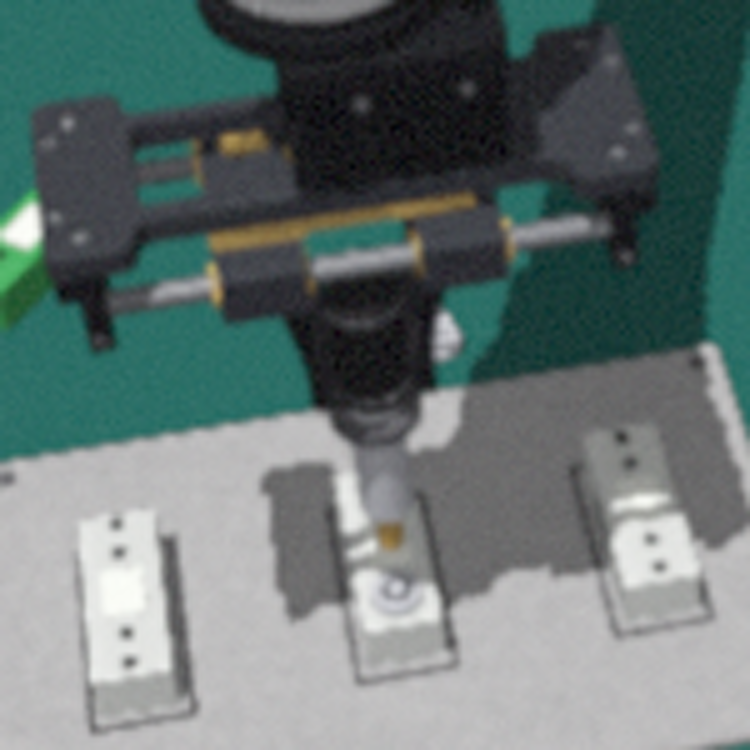

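View pics/c3.png

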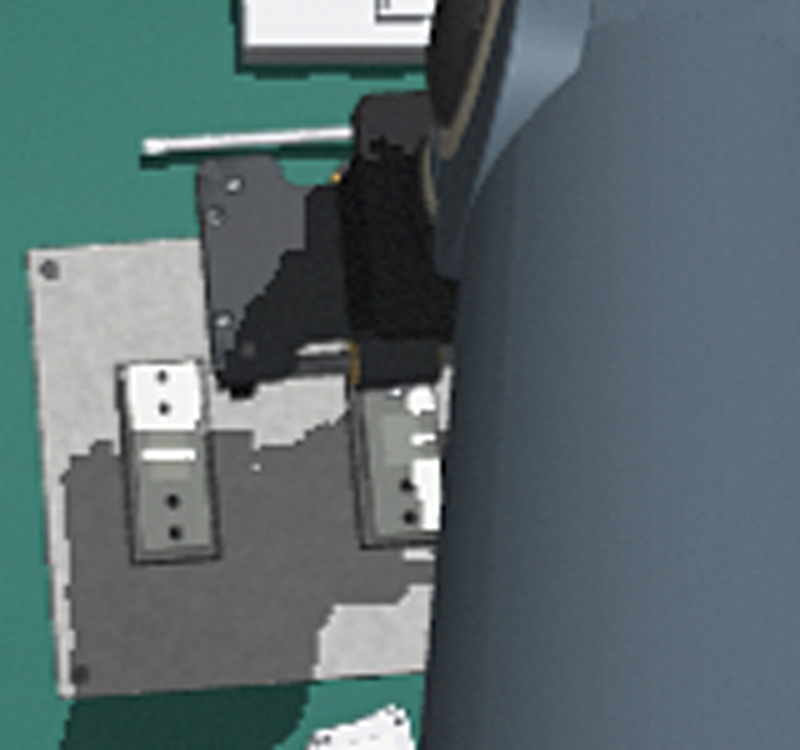

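Run:
```python
from m import *
S=lambda L:np.array(L)/5+[180,180]
print(onz('scene',S([[391,546]]),60.5),onz('scene',S([[396,589]]),35))
s=cv2.imread('pics/scene7.png'); crop(s,235,270,285,320,14,'c5')
```

```text
[[ 590.93809758 -190.16627907]] [[ 590.86871496 -190.2921168 ]]
```

View pics/c5.png

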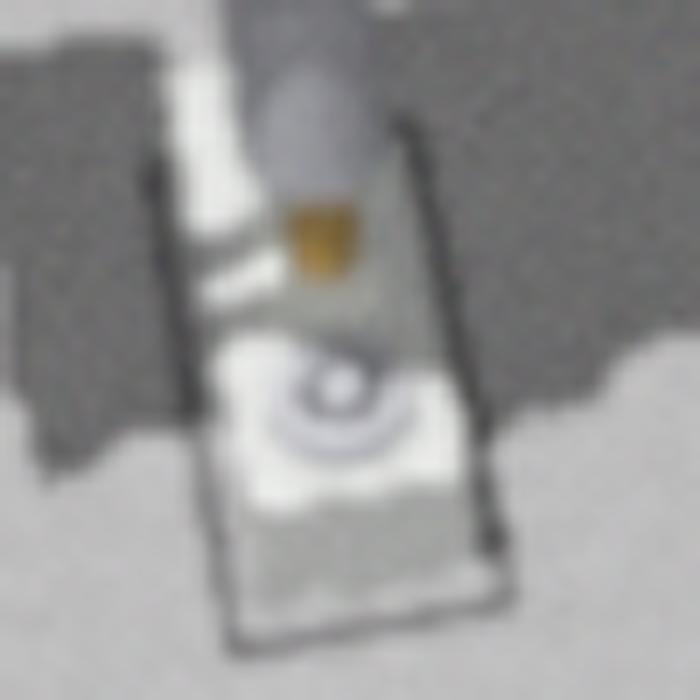

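Request:
carry_out(
  targets=[
    [[0, 0, 10, 0, 0, 0, 255], [0, 0, 18, 0, 0, 0, 255], [0, 0, 24, 0, 0, 0, 255], [0, 0, 24, 0, 0, 0, 255], [0, 0, 24, 0, 0, 0, 255]],
  ],
)

```text
time: 16.5
tcp_pos: [589.6, -192.4, 125.7]
eef_rot: [0.0, 0.999, 0.038, 0.0]
ft_force: [-0.1, 0.1, -2.5]
opening: 0.289
```

```bash
python3 - <<'E'
from m import *
s=snap('scene','scene8')
crop(s,235,265,285,315,14,'c5')
E
python3 go.py 589 -192.5 118.7 0.077
```

```text
tcp [ 589.6 -192.4  125.8] t 16.55 F [ 0.8 -0.6 -1.6] j [ 0.3   0.48 -0.07  1.76  0.04  0.9  -1.28] open 25.2
[-0.6  0.   7.1] [ 0.    -0.001 -0.   ]
```

View pics/c5.png

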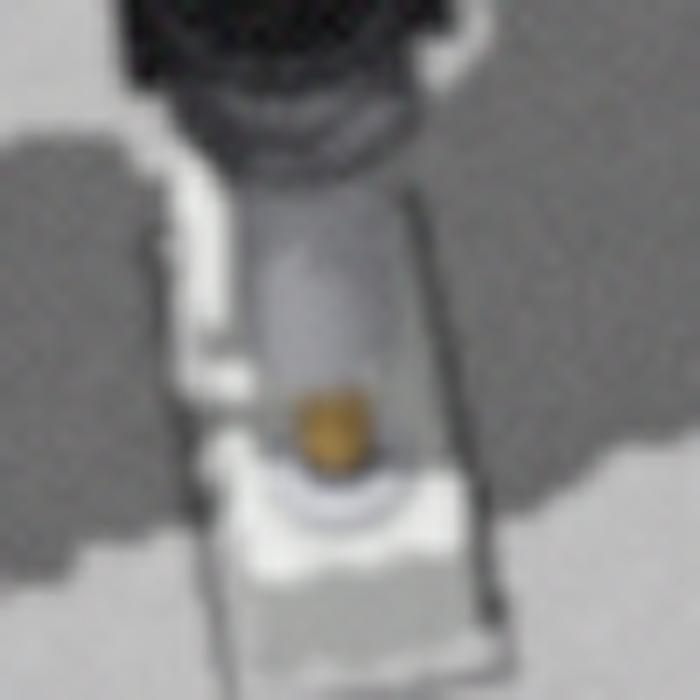

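Request:
carry_out(
  targets=[
    [[0, -0.7, 0, 0, 0, 0, 255], [0, -0.7, 2, 0, 0, 0, 255], [0, -0.7, 4, 0, 0, 0, 255], [0, -0.7, 4, 0, 0, 0, 255], [0, -0.7, 4, 0, 0, 0, 255]],
  ],
)

```text
time: 17.18
tcp_pos: [589.3, -191.7, 121.5]
eef_rot: [0.0, 0.999, 0.038, 0.0]
ft_force: [0.1, 0.2, -3.2]
opening: 0.289
```

Request:
carry_out(
  targets=[
    [[0, 0, 1, 0, 0, 0, 255], [0, 0, 2, 0, 0, 0, 255], [0, 0, 3, 0, 0, 0, 255], [0, 0, 3, 0, 0, 0, 255], [0, 0, 3, 0, 0, 0, 255]],
  ],
)

```text
time: 17.8
tcp_pos: [589.4, -191.7, 118.7]
eef_rot: [0.0, 0.999, 0.038, 0.0]
ft_force: [-0.5, -0.6, -1.6]
opening: 0.287
```

```bash
python3 - <<'E'
from m import *
s=snap('scene','scene9')
crop(s,235,265,285,315,14,'c5')
f=[get_state()['ft_force'][2]]
for _ in range(8): cams.read_camera('top'); f.append(get_state()['ft_force'][2])
print(np.round(f,1),np.mean(f))
for _ in range(1): [print(*o) for o in rectcells(s,'scene',205)]
E
python3 go.py 589 -192.5 118.7 0.077
```

```text
[-1.3 -1.1 -1.6 -1.7 -1.1 -1.5 -1.2 -2.1 -1.4] -1.4371618200114957
[ 571.8 -293.8] [28.5 79.7] 0.078
tcp [ 589.3 -191.7  118.6] t 18.25 F [-0.6 -0.7 -1.4] j [ 0.29  0.48 -0.06  1.77  0.04  0.89 -1.28] open 25.6
[-0.4  0.8 -0.1] [ 0. -0. -0.]
```

View pics/c5.png

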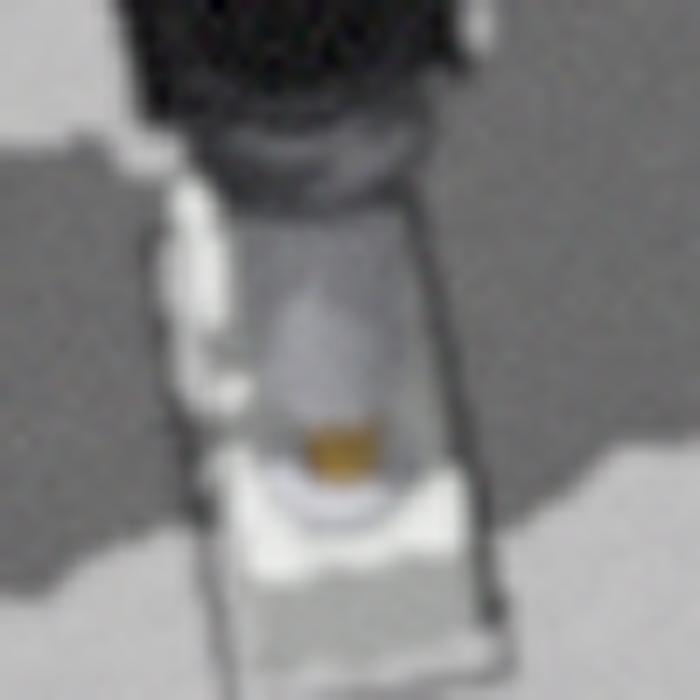

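```bash
cat > f.py <<'E'
from h import *
a=[]
for _ in range(12):
    cams.read_camera('scene'); s=get_state(); a.append(np.r_[s['ft_force'],s['tcp_pos'],s['effort'][[1,3]],s['wrist_torque']])
print(np.round(np.mean(a,0),2),np.round(np.std(a,0)/3.3,2))
E
python3 f.py
```

```text
[-4.2000e-01  3.0000e-02 -1.7300e+00  5.8936e+02 -1.9166e+02  1.1859e+02
 -4.9120e+01 -2.0860e+01  4.0000e-02  5.0000e-02 -0.0000e+00] [0.15 0.15 0.14 0.   0.01 0.   0.   0.01 0.01 0.01 0.01]
```

Request:
carry_out(
  targets=[
    [[0, 0, -4, 0, 0, 0, 255], [0, 0, -10, 0, 0, 0, 255], [0, 0, -10, 0, 0, 0, 255], [0, 0, -10, 0, 0, 0, 255]],
  ],
)

```text
time: 19.35
tcp_pos: [589.2, -191.6, 128.6]
eef_rot: [0.0, 0.999, 0.038, 0.0]
ft_force: [-0.0, -0.8, -2.7]
opening: 0.291
```

```bash
python3 f.py
```

```text
[-1.3000e-01 -1.6000e-01 -2.7300e+00  5.8924e+02 -1.9163e+02  1.2845e+02
 -4.9640e+01 -2.1600e+01  3.0000e-02  3.0000e-02 -1.0000e-02] [0.18 0.17 0.17 0.02 0.01 0.02 0.02 0.01 0.01 0.01 0.01]
```

Request:
carry_out(
  targets=[
    [[0, 0, 6, 0, 0, 0, 255], [0, 0, 9, 0, 0, 0, 255], [0, 0, 11, 0, 0, 0, 255], [0, 0, 12, 0, 0, 0, 255], [0, 0, 12, 0, 0, 0, 255], [0, 0, 12, 0, 0, 0, 255]],
  ],
)

```text
time: 20.7
tcp_pos: [589.2, -191.7, 116.7]
eef_rot: [0.0, 0.999, 0.038, -0.0]
ft_force: [-1.3, 0.1, -0.6]
opening: 0.289
```

```bash
python3 f.py
python3 - <<'E'
from m import *
a=cv2.imread('pics/scene8.png');b=cv2.imread('pics/scene9.png')
c=snap('scene','scene10')
o=[cv2.resize(i[265:310,245:270],None,fx=10,fy=10,interpolation=cv2.INTER_CUBIC) for i in(a,b,c)]
cv2.imwrite('pics/c5.png',np.hstack(o))
E
```

```text
[-1.2900e+00  2.6000e-01 -3.0000e-01  5.8930e+02 -1.9164e+02  1.1663e+02
 -4.8700e+01 -2.1220e+01  1.4000e-01  4.4000e-01 -0.0000e+00] [0.16 0.12 0.14 0.01 0.   0.02 0.   0.   0.01 0.01 0.01]
```

View pics/c5.png

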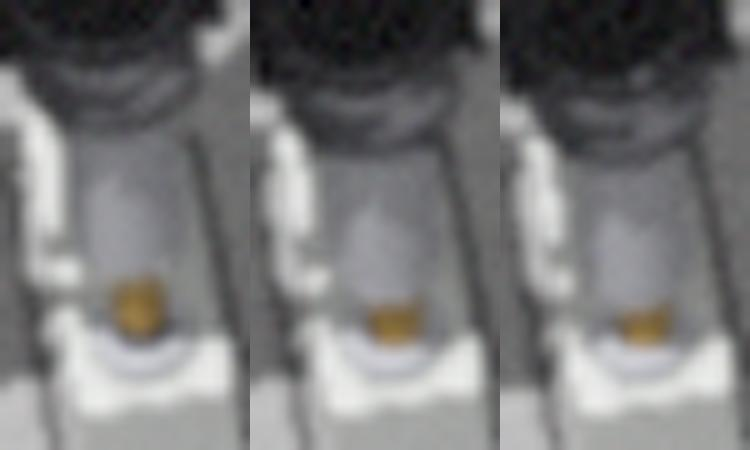

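Request:
carry_out(
  targets=[
    [[0, 0, -8, 0, 0, 0, 255], [0, 0, -22, 0, 0, 0, 255], [0, 0, -22, 0, 0, 0, 255], [0, 0, -22, 0, 0, 0, 255]],
  ],
)

```text
time: 21.85
tcp_pos: [589.3, -191.6, 138.7]
eef_rot: [0.0, 0.999, 0.038, 0.0]
ft_force: [-0.6, 0.5, -3.7]
opening: 0.288
```

```bash
python3 f.py
python3 - <<'E'
from m import *
c=snap('scene','scene11'); crop(c,220,240,300,320,9,'c5')
E
```

```text
[ 2.0000e-02 -1.1000e-01 -2.6600e+00  5.8917e+02 -1.9160e+02  1.3832e+02
 -4.9400e+01 -2.1940e+01  3.0000e-02  3.0000e-02 -1.0000e-02] [0.17 0.12 0.14 0.03 0.01 0.04 0.04 0.02 0.01 0.01 0.01]
```

View pics/c5.png

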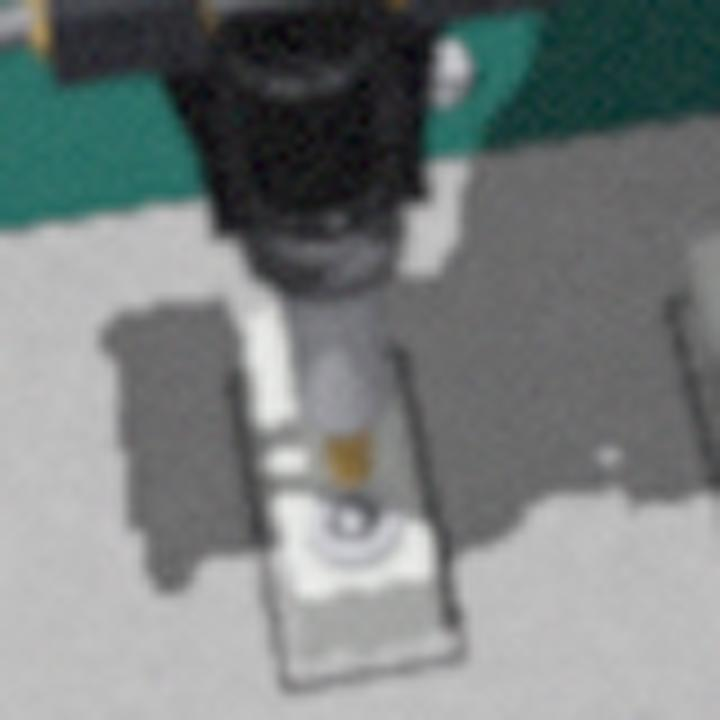

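Request:
carry_out(
  targets=[
    [[0, 0, 8, 0, 0, 0, 255], [0, 0, 15.5, 0, 0, 0, 255], [0, 0, 15.5, 0, 0, 0, 255], [0, 0, 15.5, 0, 0, 0, 255]],
  ],
)

```text
time: 23.0
tcp_pos: [589.4, -191.7, 123.0]
eef_rot: [0.0, 0.999, 0.038, 0.0]
ft_force: [0.4, 0.4, -2.9]
opening: 0.29
```

```bash
python3 f.py; python3 -c "
from h import *
snap('scene','s12')"
```

```text
[-6.0000e-02  4.0000e-02 -2.9000e+00  5.8943e+02 -1.9168e+02  1.2323e+02
 -4.9710e+01 -2.1390e+01  2.0000e-02  2.0000e-02  1.0000e-02] [0.12 0.14 0.19 0.03 0.01 0.03 0.03 0.01 0.01 0.01 0.01]
```

Request:
carry_out(
  targets=[
    [[0, 0, 1, 0, 0, 0, 255], [0, 0, 2, 0, 0, 0, 255], [0, 0, 2, 0, 0, 0, 255]],
  ],
)

```text
time: 24.02
tcp_pos: [589.2, -191.6, 120.9]
eef_rot: [-0.0, 0.999, 0.038, -0.0]
ft_force: [-0.3, 0.0, -2.8]
opening: 0.287
```

```bash
python3 f.py; python3 -c "
from h import *
snap('scene','s13')"
```

```text
[ 1.3000e-01  6.0000e-02 -2.9400e+00  5.8934e+02 -1.9166e+02  1.2108e+02
 -4.9810e+01 -2.1330e+01  3.0000e-02  3.0000e-02 -0.0000e+00] [0.13 0.11 0.17 0.01 0.   0.01 0.01 0.   0.01 0.01 0.01]
```

Request:
carry_out(
  targets=[
    [[0, 0, 1, 0, 0, 0, 255], [0, 0, 2, 0, 0, 0, 255], [0, 0, 2, 0, 0, 0, 255]],
  ],
)

```text
time: 25.05
tcp_pos: [589.4, -191.6, 119.1]
eef_rot: [0.0, 0.999, 0.038, 0.0]
ft_force: [-0.7, -0.4, -2.6]
opening: 0.294
```

```bash
python3 f.py
python3 - <<'E'
from h import *
snap('scene','s14')
o=[cv2.resize(cv2.imread(f'pics/{k}.png')[268:308,247:272],None,fx=10,fy=10,interpolation=cv2.INTER_CUBIC) for k in('s12','s13','s14')]
cv2.imwrite('pics/c6.png',np.hstack(o))
E
```

```text
[-3.0000e-01  3.0000e-02 -1.9200e+00  5.8936e+02 -1.9165e+02  1.1914e+02
 -4.9290e+01 -2.1020e+01  4.0000e-02  6.0000e-02  0.0000e+00] [0.15 0.15 0.13 0.   0.   0.01 0.01 0.01 0.01 0.01 0.01]
```

View pics/c6.png

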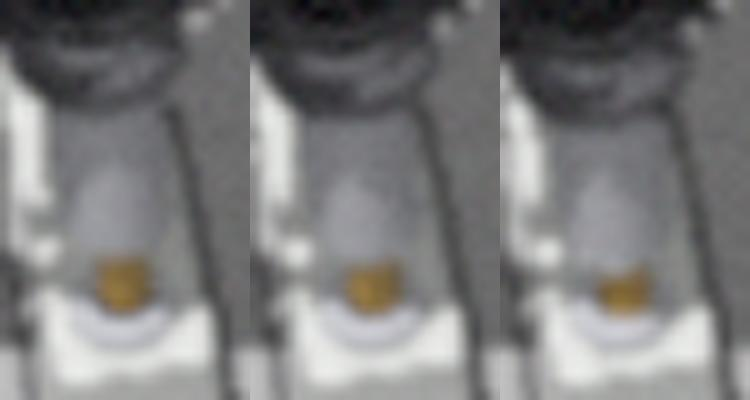

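Request:
carry_out(
  targets=[
    [[0, 0, 1, 0, 0, 0, 255], [0, 0, 2, 0, 0, 0, 255], [0, 0, 2.5, 0, 0, 0, 255], [0, 0, 2.5, 0, 0, 0, 255], [0, 0, 2.5, 0, 0, 0, 255]],
  ],
)

```text
time: 26.32
tcp_pos: [589.4, -191.7, 116.7]
eef_rot: [0.0, 0.999, 0.038, 0.0]
ft_force: [-0.4, 0.5, 0.1]
opening: 0.287
```

```bash
python3 f.py
python3 - <<'E'
from m import *
c=snap('scene','s15'); crop(c,210,230,310,330,8,'c5')
[print(*o) for o in rectcells(c,'scene',205)]
E
```

```text
[-3.6000e-01  7.0000e-02 -3.5000e-01  5.8937e+02 -1.9167e+02  1.1662e+02
 -4.8480e+01 -2.0490e+01  7.0000e-02  1.0000e-01  3.0000e-02] [0.13 0.17 0.1  0.   0.01 0.01 0.   0.01 0.01 0.01 0.01]
[ 571.8 -293.9] [28.4 79.7] 0.074
```

View pics/c5.png

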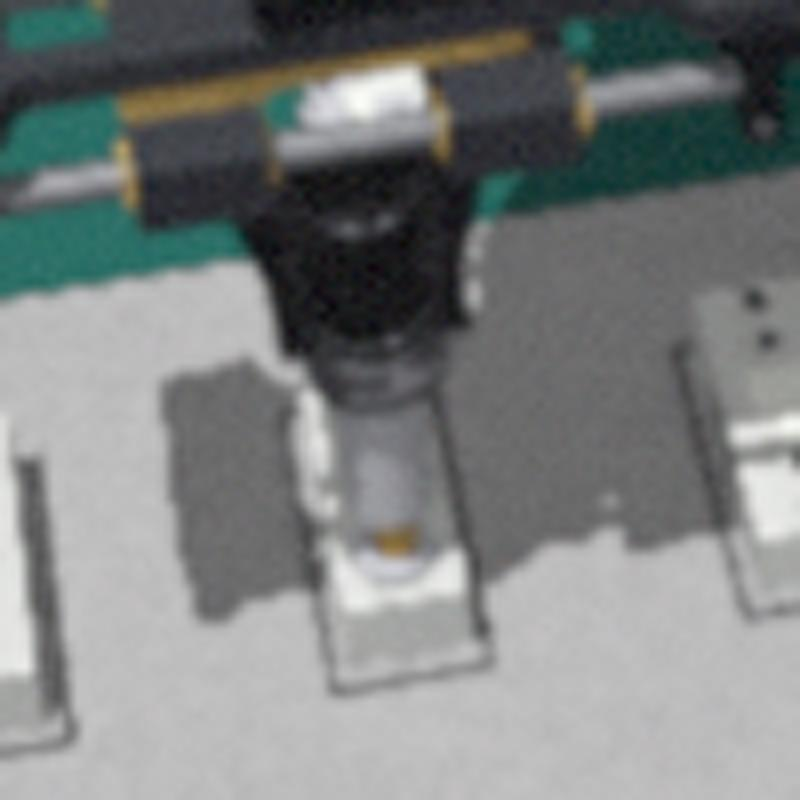

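Request:
carry_out(
  targets=[
    [[0, 0, 0.8, 0, 0, 0, 255], [0, 0, 1.6, 0, 0, 0, 255], [0, 0, 1.6, 0, 0, 0, 255], [0, 0, 1.6, 0, 0, 0, 255]],
  ],
)

```text
time: 27.48
tcp_pos: [589.4, -191.7, 115.1]
eef_rot: [0.0, 0.999, 0.038, 0.0]
ft_force: [-0.2, 0.2, 0.7]
opening: 0.287
```

```bash
python3 f.py
python3 - <<'E'
from m import *
c=snap('scene','s16'); t=snap('top','t16'); crop(c,170,200,350,335,4.4,'c5'); crop(c,240,270,280,310,14,'c6')
s=get_state(); print(s['time'],s['opening']*87,s['eef_rot'])
E
```

```text
[-3.0000e-01  1.5000e-01  8.2000e-01  5.8937e+02 -1.9166e+02  1.1501e+02
 -4.7930e+01 -2.0090e+01  6.0000e-02  1.0000e-01  0.0000e+00] [0.15 0.18 0.16 0.01 0.01 0.01 0.   0.01 0.01 0.01 0.01]
28.175 25.144754565519374 [2.16663221e-05 9.99262721e-01 3.83928555e-02 4.99111785e-05]
```

View pics/c5.png

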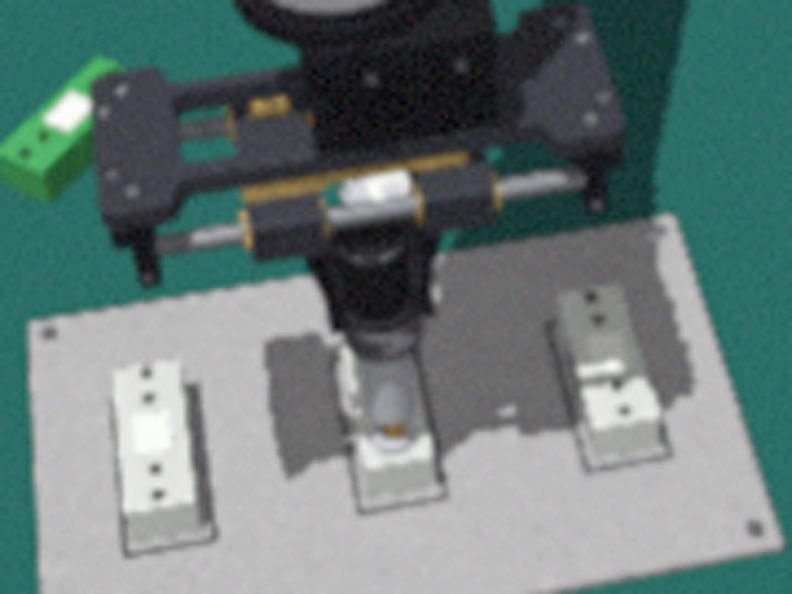

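View pics/c6.png

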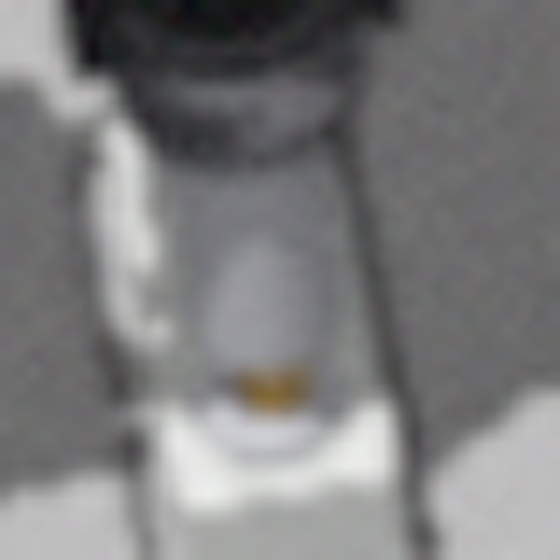

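View pics/t16.png

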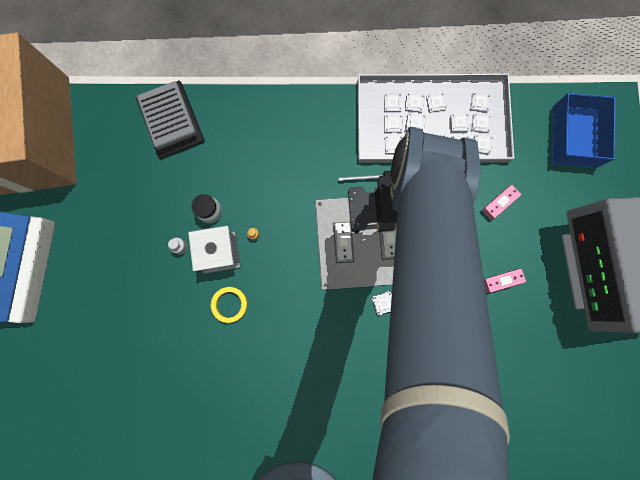

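```bash
python3 -c "
from rig import ctrl,get_state
print(ctrl.finish_job(),get_state()['time'])"
```

```text
the job is handed in; nothing more can be done
the job is handed in; nothing more can be done
```

The job is handed in, at about 28 s of the 62 s allowed. The three cells are squared up in their outlines, and the arm is still holding the probe upright on the load button with a push of about 3.6 N.

**Cells:** Before I picked up the probe, the top view put all three centres within about 1 mm of their outlines, turned within about 0.01 rad. The scene view disagreed slightly but never by more than about 2.5 mm. At the end the arm hid part of the plate. The right cell still measured the same, and the other two only looked in place by eye.

**Probe:** In the last scene picture the brass tip is within about 1.5 mm of the button's centre, and the tool reads as vertical. The force reading is steady to about 0.2 N, and the joint torques I checked at the previous depth agreed with it.

**Checks that disagreed:**
- **How far the tip is pressed in:** the pictures show more compression than the force does, roughly 7–8 mm against about 5 mm. I trusted the force and picked a depth where either figure keeps the push between 2 and 7 N.
- **Brief sideways force:** on one earlier press I measured about 1.3 N sideways. It was gone on the next press.

I lifted the probe off the button and pressed again a few times to measure the force. The last pictures show no bystander visibly moved, though the arm hides part of the screwdriver and the stack of stamped plates.

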